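# Close the washed canister set from its stack of lids

## Robot

A 6-joint arm with a two-finger parallel gripper is mounted at the origin on a cart in front of the work surface, level with it; the furniture and walls round the work are solid. World frame = base frame: x ahead of the robot, y to its left, z up, the work surface at z = 0. Lengths are in m, angles in degrees, forces in N, time in s.
With the tool pointing down it reaches from about 0.35 to 0.875 m from the base axis. Payload 4.2 kg.
Tool frame: the origin (TCP) lies midway between the tips of the shut fingers; the grasp point (between the pads) lies 19 mm behind it; z points along the fingers, y is the line along which they close (so a half turn about z gives the same grasp; the last joint's range is limited). The gripper opens to 87 mm and grips with 3 to 60 N. Pads are 19 mm wide; open, the fingers measure 117 mm over their backs; the gripper's body (75 mm by 190 mm) begins 51 mm behind the grasp point.
Start: joints at [-48.724, 22.042, 0.453, 0, -68.411, -14.817], TCP at [0.278, -0.56, 0.223] pointing down, gripper open.
Joint ranges: [-179.83, 179.83], [-69.29, 118.12], [-61.27, 80.66], [-181.25, 117.63], [-171.15, -9.14], [-177.46, 177.46]. Speed limits (degrees/s): [159.86, 159.86, 180, 180, 180, 180].

## Interface

Orientations are given as a 3x3 rotation matrix whose columns are the frame's x, y, z axes.
In Python, from station import * gives the robot as it stands. The module is installed in compiled form; this text tells all that it offers.
- The arm moves only by the tool servo_tool, never from a script. Its argument "deltas" is a list of rows, each an object of numbers: "tx", "ty", "tz": the shift along the tool's x, y, z in mm; "ax", "ay", "az": the turn, a rotation vector about the tool's x, y, z in rad; "claw": the finger opening in mm, from 0 to 87. In form: [{"tx": .., "ty": .., "tz": .., "ax": .., "ay": .., "az": .., "claw": ..}, ...]. A call has 1 to 12 rows; each row is the pose to reach, as a shift and turn from the pose commanded when the call began, along the tool's axes at that moment; what a row does not reach only later rows make up. A row lasts 1/12 s, in which the tool goes at most 41.7 mm and 7.16 degrees, less where a joint would pass 70% of its speed; a pose out of reach is approached as far as the arm can. A call with a gripper value outside its range is refused whole. The fingers move at their own pace and stop on an object; the grip force is fixed at half the most. Time passes only in rows, so rows that repeat a pose let the fingers close. It gives the time, the measured TCP pose, the force, the opening and the grip force at its end, in the units of the state.
- sense(): the state, without advancing time (a new reading comes with each control period).
- capture(name): name is "scene" or "top" or "wrist"; returns the picture (420x560x3 uint8, blue, green, red); there is no depth.
- calibration(name): a dict with "fx", "fy", "cx", "cy" (pixels), "dist" ([k1, k2, p1, p2, k3] as OpenCV has them; the pictures are not rectified), "cam_to_world" (4x4, takes a point from camera to world coordinates); the wrist camera has in their place "hand_eye" (4x4, takes a point from camera to tool coordinates, whose origin is the TCP and whose axes are the flange's). Camera axes: x right, y down, z forward; pixel columns grow to the right and rows downward; lengths in m; the calibration is good to about 2 mm. A picture is of the moment at which its call begins: read the wrist's pose just before it. calibration takes no time and is no camera call.
- finish_job(): hands the job in; it is judged then, once.
Trained networks look in the newest picture that a camera, given by its name, has taken for a name from the list of things; names that differ only in an ending like _2 or _b are one class to them, and where a whole thing is asked for, a point or a joint stands for the part that bears it (a point fixed in the world has none). Each returns a list of dicts, best first, with "confidence" (0 to 1); they miss things now and then, are a little off and sometimes report something else, mostly with a low value. They report only what shows in the picture. A call takes as long as a camera call.
- recognise(label, camera): "xyz" ([x, y, z] in m, in the coordinates of the camera as it stood for that picture, good to about 4 mm: the middle of the surface that is visible of it).
- trace(label, camera): "mask" (420x560 bool, what is visible of it).
The state is a dict: "time_s": time; "joints": joint angles; "joint_velocities": joint speeds; "effort": joint torques, N m; "tcp_pos": TCP position; "ee_rot": TCP orientation; "wrist_force": force on the tool from outside, world axes, zero at the start; "moment": the same for the moment, N m; "gripper_width": opening from 0.0 (shut) to 1.0 (fully open); "gripper_force": force on a finger pad.
Only numpy, scipy, OpenCV 4.12 (cv2) and the standard library are available. Lean on these libraries where they do the work, as an engineer would, in place of code of your own. Each camera call takes 0.05 s, during which the arm holds its last target. There are 200 camera calls.

## Task

The washed stoneware canisters are dry and their bamboo lids stand in a stack: take the stack apart and close each of the four open canisters with the lid of its own size, pressed fully home so that it lies level on the rim. Leave the canisters standing where they are, and do not disturb the glass jar and the carton that stand among them.

Things in the scene. Friction and masses are not known exactly. Their poses are not given: they have to be found in the camera images.
- canister_large: The largest of the four open grey-green stoneware canisters: round body 100 mm across below a sloping shoulder, 112 mm high to the rim, short round neck 66 mm across outside, mouth 56 mm across inside (neck wall 5 mm). Empty and loose, standing on the worktop. Origin: centre of its underside, z up along its axis. Closed only by the 68 mm lid.
- canister_medium: The second largest of the four open grey-green stoneware canisters: round body 86 mm across below a sloping shoulder, 101 mm high to the rim, short round neck 56 mm across outside, mouth 46 mm across inside (neck wall 5 mm). Empty and loose, standing on the worktop. Origin: centre of its underside, z up along its axis. Closed only by the 58 mm lid.
- canister_small: The second smallest of the four open grey-green stoneware canisters: round body 73 mm across below a sloping shoulder, 90 mm high to the rim, short round neck 46 mm across outside, mouth 36 mm across inside (neck wall 5 mm). Empty and loose, standing on the worktop. Origin: centre of its underside, z up along its axis. Closed only by the 48 mm lid.
- canister_tiny: The smallest of the four open grey-green stoneware canisters: round body 60 mm across below a sloping shoulder, 79 mm high to the rim, short round neck 36 mm across outside, mouth 26 mm across inside (neck wall 5 mm). Empty and loose, standing on the worktop. Origin: centre of its underside, z up along its axis. Closed only by the 38 mm lid.
- lid_large: The largest of four bamboo lids (lowest of the stack at the start): round disc 68 mm across, 14 mm thick, above a pale stopper 12 mm deep, 52 mm across, tapering to 44 mm at its foot. Origin: centre of the stopper's foot, z up; the disc spans z = 12 to 26 mm. Seated, the disc rests on the rim of the 112 mm high canister: origin 100 mm above the canister's. Any yaw.
- lid_medium: The second largest of four bamboo lids (second from the bottom at the start): round disc 58 mm across, 14 mm thick, above a pale stopper 12 mm deep, 42 mm across, tapering to 34 mm at its foot. Origin: centre of the stopper's foot, z up; the disc spans z = 12 to 26 mm. Seated, the disc rests on the rim of the 101 mm high canister: origin 89 mm above the canister's. Any yaw.
- lid_small: The second smallest of four bamboo lids (third from the bottom at the start): round disc 48 mm across, 14 mm thick, above a pale stopper 12 mm deep, 32 mm across, tapering to 24 mm at its foot. Origin: centre of the stopper's foot, z up; the disc spans z = 12 to 26 mm. Seated, the disc rests on the rim of the 90 mm high canister: origin 78 mm above the canister's. Any yaw.
- lid_tiny: The smallest of four bamboo lids (top of the stack at the start): round disc 38 mm across, 14 mm thick, above a pale stopper 12 mm deep, 22 mm across, tapering to 14 mm at its foot. Origin: centre of the stopper's foot, z up; the disc spans z = 12 to 26 mm. Seated, the disc rests on the rim of the 79 mm high canister: origin 67 mm above the canister's. Any yaw.
- honey_jar: Closed glass jar with a white lid, 62 mm across, 103 mm high, loose; not part of the job. Origin: centre of its underside, z up.
- soup_box: Upright dark blue carton, 35 (its x) x 104 (its y) x 117 mm high, loose; not part of the job. Origin: centre of its underside, z up.

How it is judged:
By the outcome, as a careful person would: the job done as asked, in the order asked, and still so for the second after the job is handed in, with the robot touching nothing.
It also fails if it takes over 112 s, if anything falls off the work surface, if the arm or the gripper's body presses on something with over 40 N, if the wrist force passes 120 N, or if a joint passes its speed limit or range.

## Working session

There is one attempt and no reset: what is moved stays moved. The work goes in short steps, Python scripts to look and compute and a tool call to move; the robot and the scene stay as the last step left them, time stands still between calls to the robot, and variables do not carry over. Pictures are saved under pics/ and viewed, at most 14 in all, crops included, and the job is handed in when it is done.

Besides the shell and the picture viewer there is one more tool, called after "Request:" as a command line: name --argument value ..., lists and objects as JSON in quotes. servo_tool: Moves the arm, as the interface text tells. Its arguments: {"type":"object","properties":{"deltas":{"type":"array","items":{"type":"object","properties":{"tx":{"type":"number"},"ty":{"type":"number"},"tz":{"type":"number"},"ax":{"type":"number"},"ay":{"type":"number"},"az":{"type":"number"},"claw":{"type":"number"}}}}},"required":["deltas"]}

```bash
mkdir -p pics
cat > h.py <<'E'
from station import *
import numpy as np, cv2
def K(c): return np.array([[c['fx'],0,c['cx']],[0,c['fy'],c['cy']],[0,0,1.]]), np.array(c['dist'],float)
def T(name):
    c=calibration(name)
    if name!='wrist': return np.array(c['cam_to_world'])
    s=sense(); M=np.eye(4); M[:3,:3]=s['ee_rot']; M[:3,3]=s['tcp_pos']; return M@np.array(c['hand_eye'])
def ray(name,uv,z,M=None):
    k,d=K(calibration(name)); M=T(name) if M is None else M
    p=cv2.undistortPoints(np.array(uv,float).reshape(-1,1,2),k,d).reshape(-1,2)
    r=np.c_[p,np.ones(len(p))]@M[:3,:3].T; o=M[:3,3]
    return o+r*((z-o[2])/r[:,2])[:,None]
E
python3 - <<'E'
from h import *
s=sense(); print(s['ee_rot'],s['tcp_pos'],s['time_s'])
a=capture('scene'); 
b=capture('top'); cv2.imwrite('pics/scene.png',a); cv2.imwrite('pics/top.png',b)
for c in ('top','scene'):
  print(c,np.round(T(c),3).tolist())
  for l in ['canister_large','canister_medium','canister_small','canister_tiny','lid_large','lid_medium','lid_small','lid_tiny','honey_jar','soup_box']:
    for r in recognise(l,c)[:2]:
      p=T(c)@np.r_[r['xyz'],1]; print(l,np.round(p[:3],3),round(r['confidence'],2))
E
```

```text
[[-8.95342920e-01 -4.45376208e-01 -1.04319080e-03]
 [-4.45377422e-01  8.95340890e-01  1.90871375e-03]
 [ 8.39156899e-05  2.17356697e-03 -9.99997634e-01]] [ 0.27822575 -0.55897944  0.22147038] 0.0
top [[-0.015, -0.981, 0.193, 0.312], [-1.0, 0.02, 0.024, -0.018], [-0.028, -0.193, -0.981, 1.095], [0.0, 0.0, 0.0, 1.0]]
canister_large [0.464 0.307 0.08 ] 0.78
canister_medium [ 0.578 -0.285  0.069] 0.63
canister_small [0.564 0.18  0.064] 0.85
canister_small [ 0.423 -0.126  0.077] 0.6
canister_tiny [ 0.44  -0.363  0.054] 0.89
lid_large [ 0.421 -0.121  0.026] 0.49
lid_medium [ 0.418 -0.12   0.052] 0.48
lid_small [ 0.422 -0.127  0.077] 0.5
lid_tiny [ 0.425 -0.134  0.103] 0.75
lid_tiny [ 0.577 -0.285  0.068] 0.18
honey_jar [ 0.574 -0.027  0.102] 0.61
soup_box [0.437 0.103 0.119] 0.78
soup_box [ 0.576 -0.028  0.105] 0.6
scene [[0.758, -0.422, 0.498, -0.099], [-0.652, -0.469, 0.595, -0.743], [-0.017, -0.776, -0.631, 0.867], [0.0, 0.0, 0.0, 1.0]]
canister_large [0.451 0.28  0.075] 0.65
canister_medium [ 0.555 -0.302  0.064] 0.6
canister_small [0.557 0.164 0.06 ] 0.75
canister_tiny [0.43  0.078 0.077] 0.53
lid_large [ 0.414 -0.158  0.024] 0.65
lid_medium [ 0.415 -0.151  0.049] 0.7
lid_small [ 0.422 -0.149  0.08 ] 0.51
lid_small [ 0.558 -0.303  0.069] 0.36
lid_tiny [ 0.424 -0.145  0.102] 0.57
honey_jar [ 0.568 -0.046  0.078] 0.87
soup_box [0.43  0.081 0.076] 0.8
```

View pics/top.png

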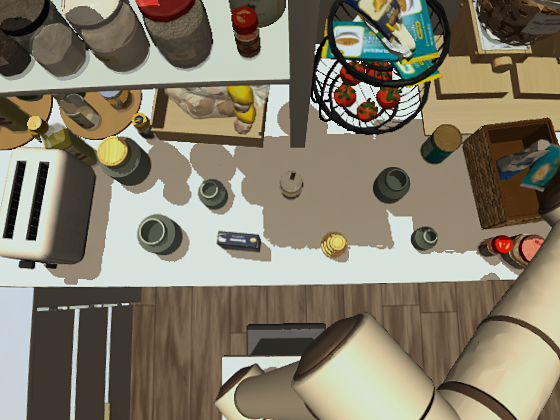

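View pics/scene.png

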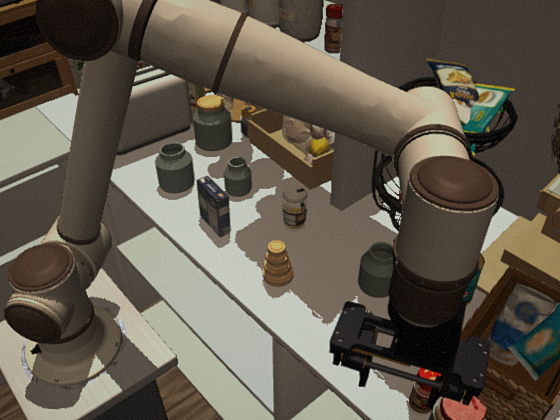

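Top view: large canister (160,233), small (212,192), carton (238,240), jar (291,184), lid stack (334,244), medium (392,183) and tiny (425,237). The lidded canister at (120,155) is a bystander. The scene view agrees. I'm moving over the stack now.

Request:
servo_tool --deltas '[{"tx": -320, "ty": 325, "tz": -30, "az": 0.4615, "claw": 87}, {"tx": -320, "ty": 325, "tz": -30, "az": 0.4615, "claw": 87}, {"tx": -320, "ty": 325, "tz": -30, "az": 0.4615, "claw": 87}, {"tx": -320, "ty": 325, "tz": -30, "az": 0.4615, "claw": 87}, {"tx": -320, "ty": 325, "tz": -30, "az": 0.4615, "claw": 87}, {"tx": -320, "ty": 325, "tz": -30, "az": 0.4615, "claw": 87}, {"tx": -320, "ty": 325, "tz": -30, "az": 0.4615, "claw": 87}, {"tx": -320, "ty": 325, "tz": -30, "az": 0.4615, "claw": 87}, {"tx": -320, "ty": 325, "tz": -30, "az": 0.4615, "claw": 87}, {"tx": -320, "ty": 325, "tz": -30, "az": 0.4615, "claw": 87}, {"tx": -320, "ty": 325, "tz": -30, "az": 0.4615, "claw": 87}, {"tx": -320, "ty": 325, "tz": -30, "az": 0.4615, "claw": 87}]'

```text
schema error: expected keys tx, ty, tz, ax, ay, az, claw
```

```bash
cat >> h.py <<'E'
def look(name,fn=None):
    M=T(name); a=capture(name)
    if fn: cv2.imwrite('pics/'+fn,a)
    return a,M
def topcircle(label,name,ztop,M,diam):
    """mask outline -> fitted circle at height ztop (for lids: disc top)"""
    out=[]
    for r in trace(label,name)[:2]:
        m=r['mask'].astype(np.uint8)
        c=max(cv2.findContours(m,0,1)[0],key=cv2.contourArea).reshape(-1,2)
        w=ray(name,c,ztop,M)[:,:2]
        # robust fit of a circle of known diameter
        from scipy.optimize import least_squares
        f=least_squares(lambda q:np.hypot(*(w-q).T)-diam/2,w.mean(0),loss='soft_l1',f_scale=.001)
        out.append((label,round(r['confidence'],2),int(m.sum()),np.round(f.x,4),'rms',round(float(np.sqrt(np.mean(f.fun**2))),4)))
    return out
E
python3 - <<'E'
from h import *
a,M=look('wrist','w1.png'); s=sense(); print(s['tcp_pos'],np.round(s['ee_rot'],4).tolist(),s['time_s'],s['joints'])
print(np.round(calibration('wrist')['hand_eye'],4).tolist(),calibration('wrist')['fx'])
for l,z,d in [('lid_tiny',.104,.038),('lid_small',.078,.048),('lid_medium',.052,.058),('lid_large',.026,.068)]: print(topcircle(l,'wrist',z,M,d))
E
```

```text
[ 0.27848033 -0.55949617  0.22252972] [[-0.8953, -0.4455, -0.0], [-0.4455, 0.8953, 0.0], [-0.0, 0.0, -1.0]] 1.15 [-4.87246428e+01  2.20422368e+01  4.50795627e-01 -7.50417552e-04
 -6.84100142e+01 -1.48168895e+01]
[[-0.0005, -0.9525, -0.3045, 0.0837], [1.0, -0.0004, -0.0004, -0.0], [0.0003, -0.3045, 0.9525, -0.1627], [0.0, 0.0, 0.0, 1.0]] 304.81295799542636
[]
[]
[]
[]
```

View pics/w1.png

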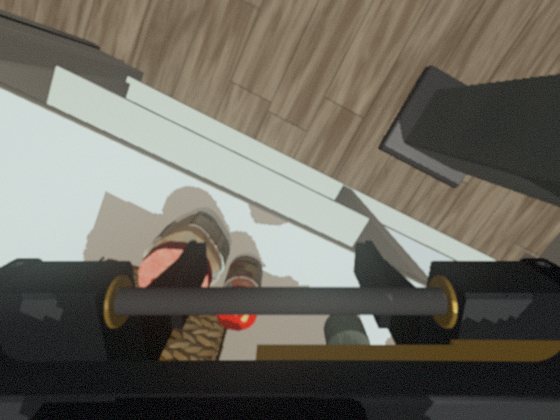

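Request:
servo_tool --deltas '[{"tx": -374, "ty": 299, "tz": -57, "ax": 0, "ay": 0, "az": 0.4615, "claw": 87}, {"tx": -374, "ty": 299, "tz": -57, "ax": 0, "ay": 0, "az": 0.4615, "claw": 87}, {"tx": -374, "ty": 299, "tz": -57, "ax": 0, "ay": 0, "az": 0.4615, "claw": 87}, {"tx": -374, "ty": 299, "tz": -57, "ax": 0, "ay": 0, "az": 0.4615, "claw": 87}, {"tx": -374, "ty": 299, "tz": -57, "ax": 0, "ay": 0, "az": 0.4615, "claw": 87}, {"tx": -374, "ty": 299, "tz": -57, "ax": 0, "ay": 0, "az": 0.4615, "claw": 87}, {"tx": -374, "ty": 299, "tz": -57, "ax": 0, "ay": 0, "az": 0.4615, "claw": 87}, {"tx": -374, "ty": 299, "tz": -57, "ax": 0, "ay": 0, "az": 0.4615, "claw": 87}, {"tx": -374, "ty": 299, "tz": -57, "ax": 0, "ay": 0, "az": 0.4615, "claw": 87}, {"tx": -374, "ty": 299, "tz": -57, "ax": 0, "ay": 0, "az": 0.4615, "claw": 87}, {"tx": -374, "ty": 299, "tz": -57, "ax": 0, "ay": 0, "az": 0.4615, "claw": 87}, {"tx": -374, "ty": 299, "tz": -57, "ax": 0, "ay": 0, "az": 0.4615, "claw": 87}]'

```text
time_s: 2.35
tcp_pos: [0.481, -0.1225, 0.2804]
ee_rot: [[-1.0, -0.002, 0.002], [-0.002, 1.0, 0.0], [-0.002, 0.0, -1.0]]
wrist_force: [0.6, -1.7, -0.0]
gripper_width: 0.998
gripper_force: 0.0
```

Run:
```python
from h import *
a,M=look('wrist','w2.png'); s=sense(); print(s['tcp_pos'],np.round(s['ee_rot'],4).tolist(),s['time_s'],s['joints'])
for l,z,d in [('lid_tiny',.104,.038),('lid_small',.078,.048),('lid_medium',.052,.058),('lid_large',.026,.068)]: print(topcircle(l,'wrist',z,M,d))
look('top')
for l,z,d in [('lid_tiny',.104,.038),('lid_small',.078,.048),('lid_medium',.052,.058),('lid_large',.026,.068)]: print(topcircle(l,'top',z,T('top'),d))
```

```text
[ 0.48346552 -0.11986299  0.28087356] [[-1.0, -0.0053, 0.0044], [-0.0053, 1.0, 0.0009], [-0.0044, 0.0009, -1.0]] 2.4 [ 4.76876275e+00  7.16099534e+00 -1.13159433e+01 -3.14332931e-02
 -7.12652483e+01 -9.44567049e+01]
[('lid_tiny', 0.74, 948, array([ 0.4284, -0.1366]), 'rms', 0.0008), ('lid_tiny', 0.35, 1745, array([ 0.5628, -0.0465]), 'rms', 0.0155)]
[('lid_small', 0.65, 385, array([ 0.4309, -0.1373]), 'rms', 0.0029)]
[('lid_medium', 0.61, 305, array([ 0.433 , -0.1385]), 'rms', 0.0021)]
[('lid_large', 0.54, 395, array([ 0.4326, -0.137 ]), 'rms', 0.0023)]
[('lid_tiny', 0.56, 175, array([ 0.4271, -0.1342]), 'rms', 0.0022)]
[]
[]
[('lid_large', 0.55, 41, array([ 0.4313, -0.1389]), 'rms', 0.0016)]
```

View pics/w2.png

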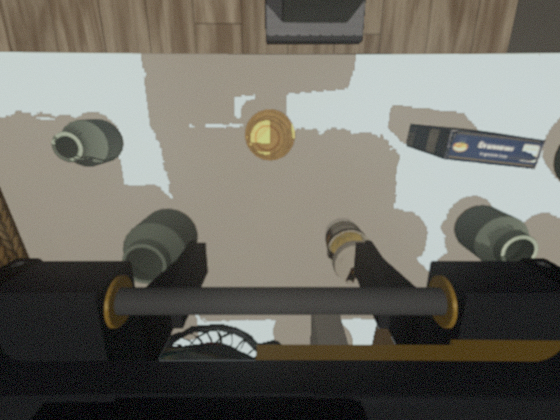

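Wrist view: stack (269,134), tiny canister mouth (68,147), medium (150,258), small (517,247), jar (345,240), carton (475,145). Next I'm moving to just above the stack.

Request:
servo_tool --deltas '[{"tx": 26, "ty": -6, "tz": 40, "ax": 0, "ay": 0, "az": 0, "claw": 70}, {"tx": 52, "ty": -12, "tz": 70, "ax": 0, "ay": 0, "az": 0, "claw": 70}, {"tx": 52, "ty": -12, "tz": 100, "ax": 0, "ay": 0, "az": 0, "claw": 70}, {"tx": 52, "ty": -12, "tz": 120, "ax": 0, "ay": 0, "az": 0, "claw": 70}, {"tx": 52, "ty": -12, "tz": 120, "ax": 0, "ay": 0, "az": 0, "claw": 70}, {"tx": 52, "ty": -12, "tz": 120, "ax": 0, "ay": 0, "az": 0, "claw": 70}, {"tx": 52, "ty": -12, "tz": 120, "ax": 0, "ay": 0, "az": 0, "claw": 70}]'

```text
time_s: 3.43
tcp_pos: [0.4295, -0.1376, 0.1611]
ee_rot: [[-1.0, -0.0, 0.003], [-0.0, 1.0, -0.001], [-0.003, -0.001, -1.0]]
wrist_force: [0.3, 0.6, 0.4]
gripper_width: 0.807
gripper_force: 0.0
```

Run:
```python
from h import *
for i in range(3):
  s=sense(); print(s['tcp_pos'],np.round(s['ee_rot'],4).tolist(),s['time_s'],np.round(s['joint_velocities'],2))
  a,M=look('wrist','w3.png')
for l,z,d in [('lid_tiny',.104,.038)]: print(topcircle(l,'wrist',z,M,d))
```

```text
[ 0.42953769 -0.13762948  0.16106062] [[-1.0, -0.0003, 0.0028], [-0.0003, 1.0, -0.0006], [-0.0028, -0.0006, -1.0]] 3.4333 [ 0.25 -0.63  0.81 -0.14  0.19 -0.1 ]
[ 0.42972622 -0.13748483  0.16128335] [[-1.0, -0.0003, 0.0036], [-0.0003, 1.0, -0.0004], [-0.0036, -0.0004, -1.0]] 3.4833 [ 0.19 -0.37 -0.06 -0.3   0.25 -0.05]
[ 0.42964303 -0.13736081  0.16125468] [[-1.0, -0.0003, 0.0037], [-0.0003, 1.0, -0.0002], [-0.0037, -0.0002, -1.0]] 3.5333 [ 0.18 -0.22 -0.45 -0.24  0.21 -0.06]
[('lid_tiny', 0.85, 1988, array([ 0.427 , -0.1368]), 'rms', 0.001), ('lid_tiny', 0.67, 716, array([ 0.4039, -0.1368]), 'rms', 0.0037)]
```

View pics/w3.png

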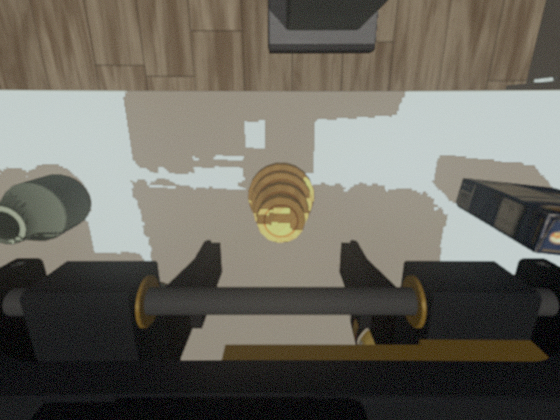

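The tiny lid sits at (280,220), centred between the fingers. I'll grip it once along y, then once along x, so it is centred on the tool both ways.

Request:
servo_tool --deltas '[{"tx": 2, "ty": 0, "tz": 30, "ax": 0, "ay": 0, "az": 0, "claw": 70}, {"tx": 2, "ty": 0, "tz": 60, "ax": 0, "ay": 0, "az": 0, "claw": 60}, {"tx": 2, "ty": 0, "tz": 76, "ax": 0, "ay": 0, "az": 0, "claw": 60}, {"tx": 2, "ty": 0, "tz": 76, "ax": 0, "ay": 0, "az": 0, "claw": 60}, {"tx": 2, "ty": 0, "tz": 76, "ax": 0, "ay": 0, "az": 0, "claw": 30}, {"tx": 2, "ty": 0, "tz": 76, "ax": 0, "ay": 0, "az": 0, "claw": 30}, {"tx": 2, "ty": 0, "tz": 76, "ax": 0, "ay": 0, "az": 0, "claw": 30}, {"tx": 2, "ty": 0, "tz": 76, "ax": 0, "ay": 0, "az": 0, "claw": 30}, {"tx": 2, "ty": 0, "tz": 76, "ax": 0, "ay": 0, "az": 0, "claw": 30}, {"tx": 2, "ty": 0, "tz": 76, "ax": 0, "ay": 0, "az": 0, "claw": 30}]'

```text
time_s: 4.47
tcp_pos: [0.427, -0.1373, 0.0847]
ee_rot: [[-1.0, -0.001, 0.003], [-0.001, 1.0, -0.0], [-0.003, -0.0, -1.0]]
wrist_force: [-1.3, 1.4, 5.0]
gripper_width: 0.424
gripper_force: 30.0
```

Request:
servo_tool --deltas '[{"tx": 0, "ty": 0, "tz": 0, "ax": 0, "ay": 0, "az": 0, "claw": 60}, {"tx": 0, "ty": 0, "tz": 0, "ax": 0, "ay": 0, "az": 0, "claw": 60}, {"tx": 0, "ty": 0, "tz": 0, "ax": 0, "ay": 0, "az": -0.12, "claw": 60}, {"tx": 0, "ty": 0, "tz": 0, "ax": 0, "ay": 0, "az": -0.24, "claw": 60}, {"tx": 0, "ty": 0, "tz": 0, "ax": 0, "ay": 0, "az": -0.36, "claw": 60}, {"tx": 0, "ty": 0, "tz": 0, "ax": 0, "ay": 0, "az": -0.48, "claw": 60}, {"tx": 0, "ty": 0, "tz": 0, "ax": 0, "ay": 0, "az": -0.6, "claw": 60}, {"tx": 0, "ty": 0, "tz": 0, "ax": 0, "ay": 0, "az": -0.72, "claw": 60}, {"tx": 0, "ty": 0, "tz": 0, "ax": 0, "ay": 0, "az": -0.84, "claw": 60}, {"tx": 0, "ty": 0, "tz": 0, "ax": 0, "ay": 0, "az": -0.96, "claw": 60}, {"tx": 0, "ty": 0, "tz": 0, "ax": 0, "ay": 0, "az": -1.08, "claw": 60}, {"tx": 0, "ty": 0, "tz": 0, "ax": 0, "ay": 0, "az": -1.2, "claw": 60}]'

```text
time_s: 5.47
tcp_pos: [0.4256, -0.1372, 0.0832]
ee_rot: [[-0.357, -0.934, -0.001], [-0.934, 0.357, 0.0], [0.0, 0.001, -1.0]]
wrist_force: [-0.2, -0.1, 0.6]
gripper_width: 0.69
gripper_force: 0.0
```

Request:
servo_tool --deltas '[{"tx": 0, "ty": 0, "tz": 0, "ax": 0, "ay": 0, "az": -0.12, "claw": 60}, {"tx": 0, "ty": 0, "tz": 0, "ax": 0, "ay": 0, "az": -0.24, "claw": 60}, {"tx": 0, "ty": 0, "tz": 0, "ax": 0, "ay": 0, "az": -0.36, "claw": 60}, {"tx": 0, "ty": 0, "tz": 0, "ax": 0, "ay": 0, "az": -0.37, "claw": 60}, {"tx": 0, "ty": 0, "tz": 0, "ax": 0, "ay": 0, "az": -0.37, "claw": 30}, {"tx": 0, "ty": 0, "tz": 0, "ax": 0, "ay": 0, "az": -0.37, "claw": 30}, {"tx": 0, "ty": 0, "tz": 0, "ax": 0, "ay": 0, "az": -0.37, "claw": 30}, {"tx": 0, "ty": 0, "tz": 0, "ax": 0, "ay": 0, "az": -0.37, "claw": 30}, {"tx": 0, "ty": 0, "tz": 0, "ax": 0, "ay": 0, "az": -0.37, "claw": 30}, {"tx": 0, "ty": 0, "tz": 0, "ax": 0, "ay": 0, "az": -0.37, "claw": 30}]'

```text
time_s: 6.3
tcp_pos: [0.4261, -0.1372, 0.0835]
ee_rot: [[-0.001, -1.0, 0.0], [-1.0, 0.001, 0.0], [-0.0, -0.0, -1.0]]
wrist_force: [-0.1, -0.3, -0.6]
gripper_width: 0.424
gripper_force: 30.0
```

Request:
servo_tool --deltas '[{"tx": 0, "ty": 0, "tz": -35, "ax": 0, "ay": 0, "az": 0, "claw": 30}, {"tx": 15, "ty": -4, "tz": -70, "ax": 0, "ay": 0, "az": 0.12, "claw": 30}, {"tx": 45, "ty": -12, "tz": -90, "ax": 0, "ay": 0, "az": 0.24, "claw": 30}, {"tx": 80, "ty": -25, "tz": -105, "ax": 0, "ay": 0, "az": 0.36, "claw": 30}, {"tx": 115, "ty": -38, "tz": -120, "ax": 0, "ay": 0, "az": 0.48, "claw": 30}, {"tx": 150, "ty": -50, "tz": -130, "ax": 0, "ay": 0, "az": 0.6, "claw": 30}, {"tx": 185, "ty": -62, "tz": -130, "ax": 0, "ay": 0, "az": 0.72, "claw": 30}, {"tx": 215, "ty": -72, "tz": -130, "ax": 0, "ay": 0, "az": 0.84, "claw": 30}, {"tx": 226, "ty": -74, "tz": -130, "ax": 0, "ay": 0, "az": 0.96, "claw": 30}, {"tx": 226, "ty": -74, "tz": -130, "ax": 0, "ay": 0, "az": 1.08, "claw": 30}, {"tx": 226, "ty": -74, "tz": -130, "ax": 0, "ay": 0, "az": 1.2, "claw": 30}, {"tx": 226, "ty": -74, "tz": -130, "ax": 0, "ay": 0, "az": 1.32, "claw": 30}]'

```text
time_s: 7.3
tcp_pos: [0.4996, -0.3636, 0.2126]
ee_rot: [[-0.971, -0.241, -0.001], [-0.241, 0.971, 0.001], [0.001, 0.001, -1.0]]
wrist_force: [0.2, 0.2, 0.3]
gripper_width: 0.427
gripper_force: 30.0
```

Request:
servo_tool --deltas '[{"tx": 0, "ty": 0, "tz": 0, "ax": 0, "ay": 0, "az": 0.12, "claw": 30}, {"tx": 0, "ty": 0, "tz": 0, "ax": 0, "ay": 0, "az": 0.24, "claw": 30}, {"tx": 0, "ty": 0, "tz": 0, "ax": 0, "ay": 0, "az": 0.25, "claw": 30}, {"tx": 0, "ty": 0, "tz": 0, "ax": 0, "ay": 0, "az": 0.25, "claw": 30}, {"tx": 0, "ty": 0, "tz": 0, "ax": 0, "ay": 0, "az": 0.25, "claw": 30}]'

```text
time_s: 7.72
tcp_pos: [0.4999, -0.3632, 0.2133]
ee_rot: [[-1.0, -0.003, -0.0], [-0.003, 1.0, 0.0], [0.0, 0.0, -1.0]]
wrist_force: [-0.1, -0.0, 0.0]
gripper_width: 0.422
gripper_force: 30.0
```

```bash
cat >> h.py <<'E'
from scipy.optimize import least_squares
def rim(label,name,h,dn,dm,M,img):
    """project circles at rim height; maximise image gradient around the neck's outer/inner edge"""
    c=calibration(name); k,d=K(c); Mi=np.linalg.inv(M)
    r=recognise(label,name)
    if not r: return None
    p0=(M@np.r_[r[0]['xyz'],1])[:2]
    g=cv2.GaussianBlur(cv2.cvtColor(img,cv2.COLOR_BGR2GRAY).astype(np.float32),(0,0),1)
    t=np.linspace(0,2*np.pi,120,endpoint=False)
    def prof(q,rad):
        P=np.c_[q[0]+rad*np.cos(t),q[1]+rad*np.sin(t),np.full(t.size,h)]
        uv=cv2.projectPoints(P@Mi[:3,:3].T+Mi[:3,3],np.zeros(3),np.zeros(3),k,d)[0].reshape(-1,2).astype(np.float32)
        return cv2.remap(g,uv[:,0].reshape(1,-1),uv[:,1].reshape(1,-1),1)[0]
    def score(q): # bright rim ring vs dark mouth inside
        return np.mean(prof(q,dm/2+.0025))-np.mean(prof(q,dm/2-.002))
    best=max(((score(p0+[i,j]),i,j) for i in np.arange(-.02,.0201,.002) for j in np.arange(-.02,.0201,.002)))
    q=p0+best[1:]
    best=max(((score(q+[i,j]),i,j) for i in np.arange(-.002,.00201,.0005) for j in np.arange(-.002,.00201,.0005)))
    return label,round(r[0]['confidence'],2),np.round(p0,4),'rim',np.round(q+best[1:],4),round(float(best[0]),1)
CAN={'canister_large':(.112,.066,.056),'canister_medium':(.101,.056,.046),'canister_small':(.090,.046,.036),'canister_tiny':(.079,.036,.026)}
def drawrims(img,name,M,items):
    k,d=K(calibration(name)); Mi=np.linalg.inv(M); t=np.linspace(0,2*np.pi,60)
    for q,h,dm in items:
        P=np.c_[q[0]+dm/2*np.cos(t),q[1]+dm/2*np.sin(t),np.full(t.size,h)]
        uv=cv2.projectPoints(P@Mi[:3,:3].T+Mi[:3,3],np.zeros(3),np.zeros(3),k,d)[0].reshape(-1,2)
        cv2.polylines(img,[np.int32(np.round(uv*8))],True,(0,0,255),1,cv2.LINE_AA,3)
E
cat > m.py <<'E'
import sys
from h import *
s=sense(); print(s['time_s'],np.round(s['tcp_pos'],4),np.round(s['joint_velocities'],1))
a,M=look('wrist'); M0=M
it=[]
for l in sys.argv[2:]:
    r=rim(l,'wrist',*CAN[l],M,a); print(r)
    if r: it.append((r[4],CAN[l][0],CAN[l][2]))
drawrims(a,'wrist',M,it); cv2.imwrite('pics/'+sys.argv[1],a)
s=sense(); print(s['time_s'],np.round(s['tcp_pos'],4))
E
python3 m.py w4.png canister_tiny canister_medium
```

```text
7.7167 [ 0.4999 -0.3632  0.2133] [-0.  -0.1  0.1  0.1  0.1 -0.4]
('canister_tiny', 0.62, array([ 0.4455, -0.3675]), 'rim', array([ 0.453 , -0.3645]), 19.9)
('canister_medium', 0.72, array([ 0.5528, -0.2945]), 'rim', array([ 0.5333, -0.3135]), 21.2)
7.8667 [ 0.5    -0.3632  0.2135]
```

View pics/w4.png

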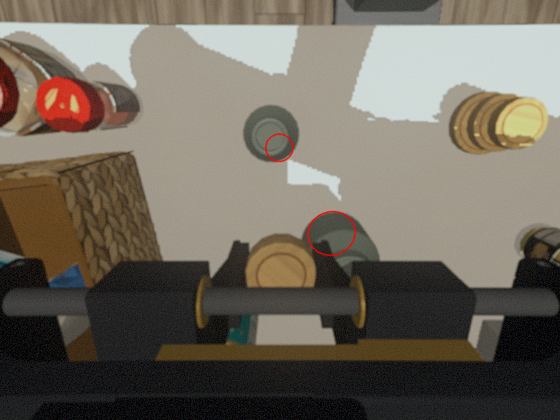

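The drawn rims are off: the tiny mouth really lies at about (270,136), while the held lid is at (281,268). I'll enlarge that region.

Run:
```python
from h import *
a,M=look('wrist'); cv2.imwrite('raw4.png',a); np.save('M4.npy',M)
c=cv2.resize(a[95:175,230:310],None,fx=6,fy=6,interpolation=cv2.INTER_CUBIC)
c=cv2.normalize(c,None,0,255,cv2.NORM_MINMAX)
cv2.imwrite('pics/c4.png',cv2.convertScaleAbs(c,alpha=1.8))
for r in trace('canister_tiny','wrist')[:1]:
  print(cv2.boundingRect(r['mask'].astype(np.uint8)), r['confidence'])
```

```text
(244, 105, 55, 57) 0.65
```

View pics/c4.png

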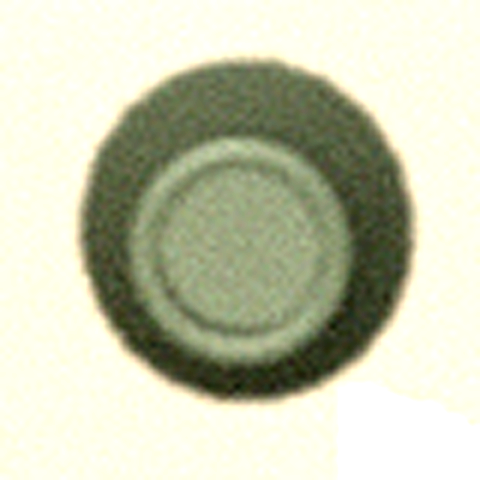

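Clear rim ring: its centre is at crop (240,249), i.e. pixel (270,136.5). I'll refit using both edges.

```bash
python3 - <<'E'
s=open('h.py').read()
s=s.replace("return np.mean(prof(q,dm/2+.0025))-np.mean(prof(q,dm/2-.002))",
 "b=prof(q,dn/2-.0015); return np.mean(np.clip(b-prof(q,dn/2+.0015),-20,20))+np.mean(np.clip(b-prof(q,dm/2-.0003),-20,20))")
s=s.replace("q=p0+best[1:]\n","q=p0+best[1:]\n",1)
s=s.replace("range","range").replace("p0=(M@np.r_[r[0]['xyz'],1])[:2]","p0=(M@np.r_[r[0]['xyz'],1])[:2] if seed is None else ray(name,[seed],h,M)[0,:2]").replace("dm,M,img)","dm,M,img,seed=None)")
s=s.replace("    if not r: return None\n","    if not r:\n        if seed is None: return None\n        r=[{'confidence':0}]\n")
open('h.py','w').write(s)
E
python3 - <<'E'
from h import *
a=cv2.imread('raw4.png'); M=np.load('M4.npy')
print(ray('wrist',[[270,136.5]],.079,M))
it=[]
for l in ('canister_tiny',):
  r=rim(l,'wrist',*CAN[l],M,a); print(r); it.append((r[4],CAN[l][0],CAN[l][1]))
  r=rim(l,'wrist',*CAN[l],M,a,seed=(270,136)); print(r)
s=sense();print(s['time_s'],s['tcp_pos'])
E
```

```text
[[ 0.44281069 -0.37290973  0.079     ]]
('canister_tiny', 0.96, array([ 0.4435, -0.3706]), 'rim', array([ 0.4425, -0.3736]), 18.7)
('canister_tiny', 0.96, array([ 0.4423, -0.3729]), 'rim', array([ 0.4428, -0.3734]), 19.0)
8.0667 [ 0.49998674 -0.36321456  0.21356751]
```

Request:
servo_tool --deltas '[{"tx": 25, "ty": -5, "tz": 25, "ax": 0, "ay": 0, "az": 0, "claw": 30}, {"tx": 50, "ty": -9, "tz": 55, "ax": 0, "ay": 0, "az": 0, "claw": 30}, {"tx": 58, "ty": -10.3, "tz": 85, "ax": 0, "ay": 0, "az": 0, "claw": 30}, {"tx": 58, "ty": -10.3, "tz": 110, "ax": 0, "ay": 0, "az": 0, "claw": 30}, {"tx": 58, "ty": -10.3, "tz": 115, "ax": 0, "ay": 0, "az": 0, "claw": 30}, {"tx": 58, "ty": -10.3, "tz": 120, "ax": 0, "ay": 0, "az": 0, "claw": 30}, {"tx": 58, "ty": -10.3, "tz": 124, "ax": 0, "ay": 0, "az": 0, "claw": 30}, {"tx": 58, "ty": -10.3, "tz": 128, "ax": 0, "ay": 0, "az": 0, "claw": 30}, {"tx": 58, "ty": -10.3, "tz": 131, "ax": 0, "ay": 0, "az": 0, "claw": 30}, {"tx": 58, "ty": -10.3, "tz": 134, "ax": 0, "ay": 0, "az": 0, "claw": 30}, {"tx": 58, "ty": -10.3, "tz": 137, "ax": 0, "ay": 0, "az": 0, "claw": 30}, {"tx": 58, "ty": -10.3, "tz": 137, "ax": 0, "ay": 0, "az": 0, "claw": 30}]'

```text
time_s: 9.07
tcp_pos: [0.4425, -0.3736, 0.0768]
ee_rot: [[-1.0, -0.001, 0.001], [-0.001, 1.0, -0.0], [-0.001, -0.0, -1.0]]
wrist_force: [1.3, 0.5, 0.5]
gripper_width: 0.421
gripper_force: 30.0
```

Request:
servo_tool --deltas '[{"tx": 0, "ty": 0, "tz": 2, "ax": 0, "ay": 0, "az": 0, "claw": 30}, {"tx": 0, "ty": 0, "tz": 4, "ax": 0, "ay": 0, "az": 0, "claw": 30}, {"tx": 0, "ty": 0, "tz": 5, "ax": 0, "ay": 0, "az": 0, "claw": 30}, {"tx": 0, "ty": 0, "tz": 5, "ax": 0, "ay": 0, "az": 0, "claw": 30}]'

```text
time_s: 9.4
tcp_pos: [0.4429, -0.3738, 0.075]
ee_rot: [[-1.0, -0.002, 0.002], [-0.002, 1.0, -0.002], [-0.002, -0.002, -1.0]]
wrist_force: [-3.0, 5.0, 15.3]
gripper_width: 0.429
gripper_force: 32.3
```

Request:
servo_tool --deltas '[{"tx": 0, "ty": 0, "tz": 0, "ax": 0, "ay": 0, "az": 0, "claw": 60}, {"tx": 0, "ty": 0, "tz": 0, "ax": 0, "ay": 0, "az": 0, "claw": 60}, {"tx": 0, "ty": 0, "tz": 0, "ax": 0, "ay": 0, "az": 0, "claw": 60}, {"tx": 0, "ty": 0, "tz": -20, "ax": 0, "ay": 0, "az": 0, "claw": 60}, {"tx": 0, "ty": 0, "tz": -40, "ax": 0, "ay": 0, "az": 0, "claw": 30}, {"tx": 0, "ty": 0, "tz": -40, "ax": 0, "ay": 0, "az": 0, "claw": 0}, {"tx": 0, "ty": 0, "tz": -40, "ax": 0, "ay": 0, "az": 0, "claw": 0}, {"tx": 0, "ty": 0, "tz": -40, "ax": 0, "ay": 0, "az": 0, "claw": 0}, {"tx": 0, "ty": 0, "tz": -40, "ax": 0, "ay": 0, "az": 0, "claw": 0}, {"tx": 0, "ty": 0, "tz": -32, "ax": 0, "ay": 0, "az": 0, "claw": 0}, {"tx": 0, "ty": 0, "tz": -26, "ax": 0, "ay": 0, "az": 0, "claw": 0}, {"tx": 0, "ty": 0, "tz": -26, "ax": 0, "ay": 0, "az": 0, "claw": 0}]'

```text
time_s: 10.4
tcp_pos: [0.4406, -0.3727, 0.095]
ee_rot: [[-1.0, 0.0, -0.004], [0.0, 1.0, 0.002], [0.004, 0.002, -1.0]]
wrist_force: [-0.2, 0.0, -0.1]
gripper_width: 0.163
gripper_force: 0.0
```

Request:
servo_tool --deltas '[{"tx": 0, "ty": 0, "tz": 2, "ax": 0, "ay": 0, "az": 0, "claw": 0}, {"tx": 0, "ty": 0, "tz": 4, "ax": 0, "ay": 0, "az": 0, "claw": 0}, {"tx": 0, "ty": 0, "tz": 5, "ax": 0, "ay": 0, "az": 0, "claw": 0}, {"tx": 0, "ty": 0, "tz": 5, "ax": 0, "ay": 0, "az": 0, "claw": 0}]'

```text
time_s: 10.73
tcp_pos: [0.4424, -0.3744, 0.0935]
ee_rot: [[-1.0, -0.001, 0.001], [-0.001, 1.0, -0.002], [-0.001, -0.002, -1.0]]
wrist_force: [-0.9, -1.5, 3.6]
gripper_width: 0.008
gripper_force: 1.8
```

Tiny lid is seated (top at 93.5 mm, nominal 93). On to the stack.

Request:
servo_tool --deltas '[{"tx": 0, "ty": 0, "tz": -35, "ax": 0, "ay": 0, "az": 0, "claw": 20}, {"tx": -10, "ty": 20, "tz": -65, "ax": 0, "ay": 0, "az": 0, "claw": 65}, {"tx": -20, "ty": 55, "tz": -85, "ax": 0, "ay": 0, "az": 0, "claw": 65}, {"tx": -30, "ty": 95, "tz": -95, "ax": 0, "ay": 0, "az": 0, "claw": 65}, {"tx": -38, "ty": 135, "tz": -100, "ax": 0, "ay": 0, "az": 0, "claw": 65}, {"tx": -38, "ty": 175, "tz": -100, "ax": 0, "ay": 0, "az": 0, "claw": 65}, {"tx": -38, "ty": 210, "tz": -100, "ax": 0, "ay": 0, "az": 0, "claw": 65}, {"tx": -38, "ty": 236, "tz": -100, "ax": 0, "ay": 0, "az": 0, "claw": 65}, {"tx": -38, "ty": 236, "tz": -100, "ax": 0, "ay": 0, "az": 0, "claw": 65}, {"tx": -38, "ty": 236, "tz": -100, "ax": 0, "ay": 0, "az": 0, "claw": 65}, {"tx": -38, "ty": 236, "tz": -100, "ax": 0, "ay": 0, "az": 0, "claw": 65}, {"tx": -38, "ty": 236, "tz": -100, "ax": 0, "ay": 0, "az": 0, "claw": 65}]'

```text
time_s: 11.73
tcp_pos: [0.4799, -0.1382, 0.1924]
ee_rot: [[-1.0, 0.001, -0.0], [0.001, 1.0, 0.0], [0.0, 0.0, -1.0]]
wrist_force: [-1.1, 0.2, 0.6]
gripper_width: 0.734
gripper_force: 0.0
```

Run:
```python
from h import *
s=sense(); print(s['time_s'],s['tcp_pos'])
a,M=look('wrist','w5.png'); print(topcircle('lid_small','wrist',.078,M,.048))
for l in ('canister_medium','canister_small','canister_tiny'): print(rim(l,'wrist',*CAN[l],M,a))
s=sense(); print(s['time_s'],s['tcp_pos'])
```

```text
11.7333 [ 0.47987027 -0.13823907  0.19240171]
[('lid_small', 0.79, 2225, array([ 0.4304, -0.1367]), 'rms', 0.0007)]
('canister_medium', 0.8, array([ 0.5502, -0.2728]), 'rim', array([ 0.5537, -0.2673]), 7.3)
('canister_small', 0.69, array([0.5498, 0.1524]), 'rim', array([0.5298, 0.1454]), 5.2)
('canister_tiny', 0.56, array([ 0.4414, -0.3529]), 'rim', array([ 0.4354, -0.3709]), 9.5)
11.9833 [ 0.47981485 -0.138275    0.19237963]
```

View pics/w5.png

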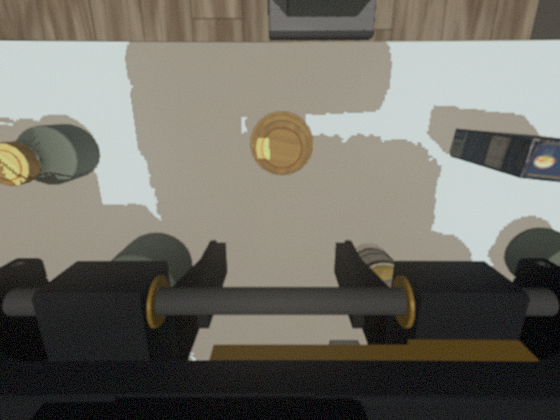

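The small lid is at (281,143), free on top. The tiny canister now carries its lid, at (15,163). Grasping the small lid.

Request:
servo_tool --deltas '[{"tx": 30, "ty": 1.5, "tz": 20, "ax": 0, "ay": 0, "az": 0, "claw": 70}, {"tx": 49.5, "ty": 1.5, "tz": 50, "ax": 0, "ay": 0, "az": 0, "claw": 70}, {"tx": 49.5, "ty": 1.5, "tz": 85, "ax": 0, "ay": 0, "az": 0, "claw": 70}, {"tx": 49.5, "ty": 1.5, "tz": 115, "ax": 0, "ay": 0, "az": 0, "claw": 70}, {"tx": 49.5, "ty": 1.5, "tz": 132, "ax": 0, "ay": 0, "az": 0, "claw": 70}, {"tx": 49.5, "ty": 1.5, "tz": 132, "ax": 0, "ay": 0, "az": 0, "claw": 70}, {"tx": 49.5, "ty": 1.5, "tz": 132, "ax": 0, "ay": 0, "az": 0, "claw": 60}, {"tx": 49.5, "ty": 1.5, "tz": 132, "ax": 0, "ay": 0, "az": 0, "claw": 40}, {"tx": 49.5, "ty": 1.5, "tz": 132, "ax": 0, "ay": 0, "az": 0, "claw": 40}, {"tx": 49.5, "ty": 1.5, "tz": 132, "ax": 0, "ay": 0, "az": 0, "claw": 40}, {"tx": 49.5, "ty": 1.5, "tz": 132, "ax": 0, "ay": 0, "az": 0, "claw": 40}, {"tx": 49.5, "ty": 1.5, "tz": 132, "ax": 0, "ay": 0, "az": 0, "claw": 40}]'

```text
time_s: 12.98
tcp_pos: [0.4314, -0.1361, 0.0617]
ee_rot: [[-1.0, -0.001, 0.003], [-0.001, 1.0, -0.0], [-0.003, -0.0, -1.0]]
wrist_force: [-1.3, -0.1, 4.3]
gripper_width: 0.539
gripper_force: 30.0
```

Request:
servo_tool --deltas '[{"tx": 0, "ty": 0, "tz": -35, "ax": 0, "ay": 0, "az": 0, "claw": 40}, {"tx": 0, "ty": 0, "tz": -75, "ax": 0, "ay": 0, "az": 0, "claw": 40}, {"tx": -10, "ty": 20, "tz": -105, "ax": 0, "ay": 0, "az": 0, "claw": 40}, {"tx": -25, "ty": 50, "tz": -125, "ax": 0, "ay": 0, "az": 0, "claw": 40}, {"tx": -42, "ty": 85, "tz": -140, "ax": 0, "ay": 0, "az": 0, "claw": 40}, {"tx": -58, "ty": 120, "tz": -150, "ax": 0, "ay": 0, "az": 0, "claw": 40}, {"tx": -74, "ty": 155, "tz": -158, "ax": 0, "ay": 0, "az": 0, "claw": 40}, {"tx": -90, "ty": 190, "tz": -158, "ax": 0, "ay": 0, "az": 0, "claw": 40}, {"tx": -106, "ty": 225, "tz": -158, "ax": 0, "ay": 0, "az": 0, "claw": 40}, {"tx": -122, "ty": 260, "tz": -158, "ax": 0, "ay": 0, "az": 0, "claw": 40}, {"tx": -138, "ty": 292, "tz": -158, "ax": 0, "ay": 0, "az": 0, "claw": 40}, {"tx": -144, "ty": 306, "tz": -158, "ax": 0, "ay": 0, "az": 0, "claw": 40}]'

```text
time_s: 13.98
tcp_pos: [0.5756, 0.1737, 0.2179]
ee_rot: [[-1.0, -0.003, 0.001], [-0.003, 1.0, 0.001], [-0.001, 0.001, -1.0]]
wrist_force: [0.2, -0.5, 0.0]
gripper_width: 0.544
gripper_force: 30.0
```

Request:
servo_tool --deltas '[{"tx": 0, "ty": 0, "tz": 0, "ax": 0, "ay": 0, "az": 0, "claw": 40}, {"tx": 0, "ty": 0, "tz": 0, "ax": 0, "ay": 0, "az": 0, "claw": 40}, {"tx": 0, "ty": 0, "tz": 0, "ax": 0, "ay": 0, "az": 0, "claw": 40}]'

```text
time_s: 14.23
tcp_pos: [0.5735, 0.169, 0.2183]
ee_rot: [[-1.0, 0.0, -0.001], [0.0, 1.0, -0.001], [0.001, -0.001, -1.0]]
wrist_force: [-0.9, 0.4, -0.2]
gripper_width: 0.538
gripper_force: 30.0
```

```bash
sed -i 's/CAN\[l\]\[2\]/CAN[l][1]/' m.py; python3 m.py w6.png canister_small canister_large
```

```text
14.2333 [0.5735 0.169  0.2183] [-0.8 -0.8 -0.3  0.2  0.2 -0.1]
('canister_small', 0.79, array([0.5703, 0.1806]), 'rim', array([0.5718, 0.1811]), 23.3)
('canister_large', 0.78, array([0.4611, 0.3058]), 'rim', array([0.4631, 0.3193]), 26.4)
14.3833 [0.5739 0.1687 0.219 ]
```

View pics/w6.png

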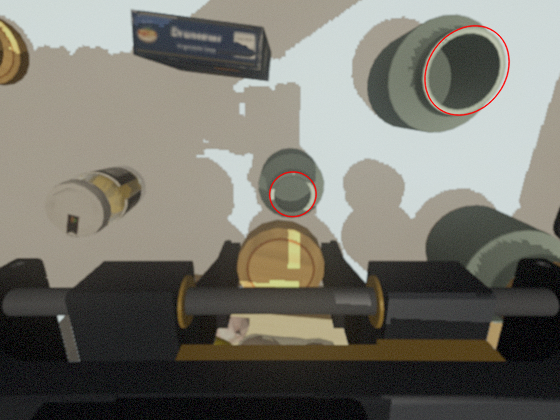

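Drawn outlines sit on the small (293,195) and large (467,71) rims. One more settled reading to confirm.

```bash
python3 m.py w7.png canister_small canister_large; python3 -c "
from h import *
a=cv2.imread('pics/w7.png');print()"
```

```text
14.3833 [0.5739 0.1687 0.219 ] [ 0.   0.1  0.4 -0.   0.1 -0.1]
('canister_small', 0.96, array([0.5659, 0.1758]), 'rim', array([0.5714, 0.1808]), 23.5)
('canister_large', 0.64, array([0.4622, 0.3042]), 'rim', array([0.4632, 0.3192]), 26.3)
14.5333 [0.5742 0.1692 0.219 ]
```

Request:
servo_tool --deltas '[{"tx": 2, "ty": 6, "tz": 25, "ax": 0, "ay": 0, "az": 0, "claw": 40}, {"tx": 2, "ty": 11.5, "tz": 55, "ax": 0, "ay": 0, "az": 0, "claw": 40}, {"tx": 2, "ty": 11.5, "tz": 85, "ax": 0, "ay": 0, "az": 0, "claw": 40}, {"tx": 2, "ty": 11.5, "tz": 102, "ax": 0, "ay": 0, "az": 0, "claw": 40}, {"tx": 2, "ty": 11.5, "tz": 107, "ax": 0, "ay": 0, "az": 0, "claw": 40}, {"tx": 2, "ty": 11.5, "tz": 112, "ax": 0, "ay": 0, "az": 0, "claw": 40}, {"tx": 2, "ty": 11.5, "tz": 116, "ax": 0, "ay": 0, "az": 0, "claw": 40}, {"tx": 2, "ty": 11.5, "tz": 119, "ax": 0, "ay": 0, "az": 0, "claw": 40}, {"tx": 2, "ty": 11.5, "tz": 122, "ax": 0, "ay": 0, "az": 0, "claw": 40}, {"tx": 2, "ty": 11.5, "tz": 125, "ax": 0, "ay": 0, "az": 0, "claw": 40}, {"tx": 2, "ty": 11.5, "tz": 127, "ax": 0, "ay": 0, "az": 0, "claw": 40}, {"tx": 2, "ty": 11.5, "tz": 127, "ax": 0, "ay": 0, "az": 0, "claw": 40}]'

```text
time_s: 15.53
tcp_pos: [0.5722, 0.1815, 0.0915]
ee_rot: [[-1.0, -0.0, -0.0], [-0.0, 1.0, 0.0], [0.0, 0.0, -1.0]]
wrist_force: [0.3, -0.2, -0.9]
gripper_width: 0.541
gripper_force: 30.0
```

Request:
servo_tool --deltas '[{"tx": 0, "ty": 0, "tz": 2, "ax": 0, "ay": 0, "az": 0, "claw": 40}, {"tx": 0, "ty": 0, "tz": 4, "ax": 0, "ay": 0, "az": 0, "claw": 40}, {"tx": 0, "ty": 0, "tz": 4, "ax": 0, "ay": 0, "az": 0, "claw": 40}]'

```text
time_s: 15.78
tcp_pos: [0.5726, 0.181, 0.0879]
ee_rot: [[-1.0, -0.001, 0.0], [-0.001, 1.0, -0.001], [-0.0, -0.001, -1.0]]
wrist_force: [1.5, -2.1, 2.3]
gripper_width: 0.541
gripper_force: 30.4
```

Request:
servo_tool --deltas '[{"tx": 0, "ty": 0, "tz": 0, "ax": 0, "ay": 0, "az": 0, "claw": 65}, {"tx": 0, "ty": 0, "tz": 0, "ax": 0, "ay": 0, "az": 0, "claw": 65}, {"tx": 0, "ty": 0, "tz": 0, "ax": 0, "ay": 0, "az": 0, "claw": 65}, {"tx": 0, "ty": 0, "tz": -20, "ax": 0, "ay": 0, "az": 0, "claw": 65}, {"tx": 0, "ty": 0, "tz": -38, "ax": 0, "ay": 0, "az": 0, "claw": 30}, {"tx": 0, "ty": 0, "tz": -38, "ax": 0, "ay": 0, "az": 0, "claw": 0}, {"tx": 0, "ty": 0, "tz": -38, "ax": 0, "ay": 0, "az": 0, "claw": 0}, {"tx": 0, "ty": 0, "tz": -38, "ax": 0, "ay": 0, "az": 0, "claw": 0}, {"tx": 0, "ty": 0, "tz": -30, "ax": 0, "ay": 0, "az": 0, "claw": 0}, {"tx": 0, "ty": 0, "tz": -24, "ax": 0, "ay": 0, "az": 0, "claw": 0}, {"tx": 0, "ty": 0, "tz": -20, "ax": 0, "ay": 0, "az": 0, "claw": 0}, {"tx": 0, "ty": 0, "tz": -20, "ax": 0, "ay": 0, "az": 0, "claw": 0}]'

```text
time_s: 16.78
tcp_pos: [0.5711, 0.1809, 0.1052]
ee_rot: [[-1.0, 0.0, -0.004], [0.0, 1.0, -0.002], [0.004, -0.002, -1.0]]
wrist_force: [0.6, -1.1, -1.3]
gripper_width: 0.222
gripper_force: 0.0
```

Request:
servo_tool --deltas '[{"tx": 0, "ty": 0, "tz": 2, "ax": 0, "ay": 0, "az": 0, "claw": 0}, {"tx": 0, "ty": 0, "tz": 4, "ax": 0, "ay": 0, "az": 0, "claw": 0}, {"tx": 0, "ty": 0, "tz": 5, "ax": 0, "ay": 0, "az": 0, "claw": 0}, {"tx": 0, "ty": 0, "tz": 5, "ax": 0, "ay": 0, "az": 0, "claw": 0}]'

```text
time_s: 17.12
tcp_pos: [0.5741, 0.1834, 0.1051]
ee_rot: [[-1.0, -0.002, 0.005], [-0.001, 1.0, 0.003], [-0.005, 0.003, -1.0]]
wrist_force: [-1.5, 3.7, 8.8]
gripper_width: 0.015
gripper_force: 4.1
```

Request:
servo_tool --deltas '[{"tx": 0, "ty": 0, "tz": -35, "ax": 0, "ay": 0, "az": 0, "claw": 20}, {"tx": 2, "ty": -10, "tz": -70, "ax": 0, "ay": 0, "az": 0, "claw": 75}, {"tx": 10, "ty": -40, "tz": -95, "ax": 0, "ay": 0, "az": 0, "claw": 75}, {"tx": 20, "ty": -78, "tz": -95, "ax": 0, "ay": 0, "az": 0, "claw": 75}, {"tx": 32, "ty": -116, "tz": -95, "ax": 0, "ay": 0, "az": 0, "claw": 75}, {"tx": 43, "ty": -154, "tz": -95, "ax": 0, "ay": 0, "az": 0, "claw": 75}, {"tx": 54, "ty": -192, "tz": -95, "ax": 0, "ay": 0, "az": 0, "claw": 75}, {"tx": 66, "ty": -230, "tz": -95, "ax": 0, "ay": 0, "az": 0, "claw": 75}, {"tx": 78, "ty": -268, "tz": -90, "ax": 0, "ay": 0, "az": 0, "claw": 75}, {"tx": 88, "ty": -300, "tz": -80, "ax": 0, "ay": 0, "az": 0, "claw": 75}, {"tx": 93, "ty": -318, "tz": -70, "ax": 0, "ay": 0, "az": 0, "claw": 75}, {"tx": 93, "ty": -318, "tz": -70, "ax": 0, "ay": 0, "az": 0, "claw": 75}]'

```text
time_s: 18.12
tcp_pos: [0.4767, -0.1391, 0.1709]
ee_rot: [[-1.0, 0.005, -0.004], [0.005, 1.0, 0.0], [0.004, 0.0, -1.0]]
wrist_force: [-0.4, 0.2, -0.4]
gripper_width: 0.819
gripper_force: 0.0
```

Request:
servo_tool --deltas '[{"tx": 0, "ty": 0, "tz": 0, "ax": 0, "ay": 0, "az": 0, "claw": 75}, {"tx": 0, "ty": 0, "tz": 0, "ax": 0, "ay": 0, "az": 0, "claw": 75}, {"tx": 0, "ty": 0, "tz": 0, "ax": 0, "ay": 0, "az": 0, "claw": 75}, {"tx": 0, "ty": 0, "tz": 0, "ax": 0, "ay": 0, "az": 0, "claw": 75}]'

```text
time_s: 18.45
tcp_pos: [0.4803, -0.1356, 0.1731]
ee_rot: [[-1.0, -0.002, 0.001], [-0.002, 1.0, 0.0], [-0.001, 0.0, -1.0]]
wrist_force: [1.3, -0.2, 1.1]
gripper_width: 0.86
gripper_force: 0.0
```

Run:
```python
from h import *
for i in range(2):
  s=sense(); print(s['time_s'],s['tcp_pos'])
  a,M=look('wrist',f'w8{i}.png'); print(topcircle('lid_medium','wrist',.052,M,.058))
s=sense(); print(s['time_s'],s['tcp_pos'])
```

```text
18.45 [ 0.48025261 -0.13555142  0.17307744]
[]
18.55 [ 0.47996884 -0.13572097  0.17288397]
[('lid_medium', 0.71, 3027, array([ 0.4311, -0.1365]), 'rms', 0.0011)]
18.65 [ 0.47973223 -0.1359519   0.17272128]
```

Request:
servo_tool --deltas '[{"tx": 30, "ty": -0.7, "tz": 20, "ax": 0, "ay": 0, "az": 0, "claw": 78}, {"tx": 48.5, "ty": -0.7, "tz": 50, "ax": 0, "ay": 0, "az": 0, "claw": 78}, {"tx": 48.5, "ty": -0.7, "tz": 85, "ax": 0, "ay": 0, "az": 0, "claw": 78}, {"tx": 48.5, "ty": -0.7, "tz": 115, "ax": 0, "ay": 0, "az": 0, "claw": 78}, {"tx": 48.5, "ty": -0.7, "tz": 138, "ax": 0, "ay": 0, "az": 0, "claw": 78}, {"tx": 48.5, "ty": -0.7, "tz": 138, "ax": 0, "ay": 0, "az": 0, "claw": 78}, {"tx": 48.5, "ty": -0.7, "tz": 138, "ax": 0, "ay": 0, "az": 0, "claw": 70}, {"tx": 48.5, "ty": -0.7, "tz": 138, "ax": 0, "ay": 0, "az": 0, "claw": 50}, {"tx": 48.5, "ty": -0.7, "tz": 138, "ax": 0, "ay": 0, "az": 0, "claw": 50}, {"tx": 48.5, "ty": -0.7, "tz": 138, "ax": 0, "ay": 0, "az": 0, "claw": 50}, {"tx": 48.5, "ty": -0.7, "tz": 138, "ax": 0, "ay": 0, "az": 0, "claw": 50}, {"tx": 48.5, "ty": -0.7, "tz": 138, "ax": 0, "ay": 0, "az": 0, "claw": 50}]'

```text
time_s: 19.65
tcp_pos: [0.4321, -0.1372, 0.036]
ee_rot: [[-1.0, -0.001, 0.003], [-0.001, 1.0, -0.0], [-0.003, -0.0, -1.0]]
wrist_force: [-1.7, 1.3, 6.7]
gripper_width: 0.652
gripper_force: 30.0
```

Request:
servo_tool --deltas '[{"tx": 0, "ty": 0, "tz": -35, "ax": 0, "ay": 0, "az": 0, "claw": 50}, {"tx": 0, "ty": 0, "tz": -75, "ax": 0, "ay": 0, "az": 0, "claw": 50}, {"tx": -10, "ty": -9, "tz": -112, "ax": 0, "ay": 0, "az": 0, "claw": 50}, {"tx": -28, "ty": -25, "tz": -142, "ax": 0, "ay": 0, "az": 0, "claw": 50}, {"tx": -50, "ty": -44, "tz": -167, "ax": 0, "ay": 0, "az": 0, "claw": 50}, {"tx": -75, "ty": -66, "tz": -185, "ax": 0, "ay": 0, "az": 0, "claw": 50}, {"tx": -102, "ty": -90, "tz": -198, "ax": 0, "ay": 0, "az": 0, "claw": 50}, {"tx": -130, "ty": -115, "tz": -204, "ax": 0, "ay": 0, "az": 0, "claw": 50}, {"tx": -155, "ty": -137, "tz": -204, "ax": 0, "ay": 0, "az": 0, "claw": 50}, {"tx": -168, "ty": -148, "tz": -204, "ax": 0, "ay": 0, "az": 0, "claw": 50}, {"tx": -168, "ty": -148, "tz": -204, "ax": 0, "ay": 0, "az": 0, "claw": 50}, {"tx": -168, "ty": -148, "tz": -204, "ax": 0, "ay": 0, "az": 0, "claw": 50}]'

```text
time_s: 20.65
tcp_pos: [0.5986, -0.2855, 0.2372]
ee_rot: [[-1.0, 0.001, -0.002], [0.001, 1.0, 0.001], [0.002, 0.001, -1.0]]
wrist_force: [-0.4, 0.7, -0.0]
gripper_width: 0.658
gripper_force: 30.0
```

Request:
servo_tool --deltas '[{"tx": 0, "ty": 0, "tz": 0, "ax": 0, "ay": 0, "az": 0, "claw": 50}, {"tx": 0, "ty": 0, "tz": 0, "ax": 0, "ay": 0, "az": 0, "claw": 50}, {"tx": 0, "ty": 0, "tz": 0, "ax": 0, "ay": 0, "az": 0, "claw": 50}, {"tx": 0, "ty": 0, "tz": 0, "ax": 0, "ay": 0, "az": 0, "claw": 50}]'

```text
time_s: 20.98
tcp_pos: [0.5986, -0.2846, 0.2393]
ee_rot: [[-1.0, -0.001, 0.001], [-0.001, 1.0, -0.0], [-0.001, -0.0, -1.0]]
wrist_force: [0.2, 0.2, -0.6]
gripper_width: 0.653
gripper_force: 30.0
```

```bash
python3 m.py w9.png canister_medium;  python3 m.py w10.png canister_medium
```

```text
20.9833 [ 0.5986 -0.2846  0.2393] [-0.1  0.3  0.4  0.1  0.   0. ]
('canister_medium', 0.82, array([ 0.5871, -0.2962]), 'rim', array([ 0.5846, -0.2932]), 25.0)
21.0833 [ 0.5988 -0.2848  0.2391]
21.0833 [ 0.5988 -0.2848  0.2391] [-0.1  0.3  0.2 -0.1 -0.1 -0.1]
('canister_medium', 0.64, array([ 0.5855, -0.2933]), 'rim', array([ 0.585 , -0.2933]), 24.8)
21.1833 [ 0.5989 -0.2849  0.2389]
```

View pics/w10.png

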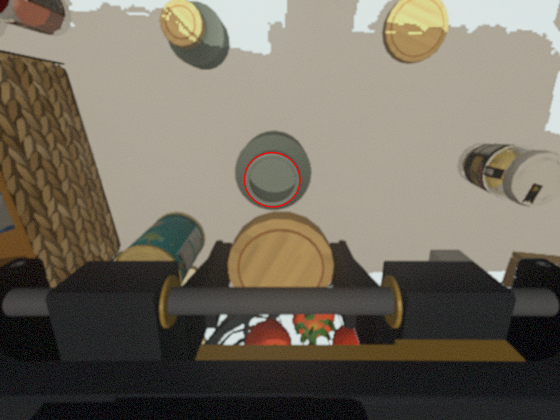

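The fit sits on the medium rim (272,180). A tin at (170,240) is near the gripper's left side, so I'm checking its clearance.

Run:
```python
from h import *
for z in (0,.1,.14,.17): print(z, 'wrist',np.round(ray('wrist',[[195,225],[122,250],[160,268]],z)[:,:2],3).tolist(),'top',np.round(ray('top',[[430,135],[440,128],[440,160]],z)[:,:2],3).tolist())
```

```text
0 wrist [[0.674, -0.405], [0.712, -0.514], [0.742, -0.462]] top [[0.739, -0.425], [0.76, -0.456], [0.664, -0.447]]
0.1 wrist [[0.634, -0.375], [0.663, -0.457], [0.685, -0.418]] top [[0.7, -0.388], [0.719, -0.416], [0.632, -0.407]]
0.14 wrist [[0.618, -0.363], [0.643, -0.434], [0.663, -0.401]] top [[0.684, -0.373], [0.702, -0.4], [0.619, -0.392]]
0.17 wrist [[0.606, -0.354], [0.629, -0.417], [0.646, -0.387]] top [[0.672, -0.362], [0.69, -0.388], [0.61, -0.38]]
```

Request:
servo_tool --deltas '[{"tx": 8, "ty": -5, "tz": 30, "ax": 0, "ay": 0, "az": 0, "claw": 50}, {"tx": 13, "ty": -8.8, "tz": 65, "ax": 0, "ay": 0, "az": 0, "claw": 50}, {"tx": 13, "ty": -8.8, "tz": 95, "ax": 0, "ay": 0, "az": 0, "claw": 50}, {"tx": 13, "ty": -8.8, "tz": 112, "ax": 0, "ay": 0, "az": 0, "claw": 50}, {"tx": 13, "ty": -8.8, "tz": 117, "ax": 0, "ay": 0, "az": 0, "claw": 50}, {"tx": 13, "ty": -8.8, "tz": 122, "ax": 0, "ay": 0, "az": 0, "claw": 50}, {"tx": 13, "ty": -8.8, "tz": 126, "ax": 0, "ay": 0, "az": 0, "claw": 50}, {"tx": 13, "ty": -8.8, "tz": 129, "ax": 0, "ay": 0, "az": 0, "claw": 50}, {"tx": 13, "ty": -8.8, "tz": 132, "ax": 0, "ay": 0, "az": 0, "claw": 50}, {"tx": 13, "ty": -8.8, "tz": 135, "ax": 0, "ay": 0, "az": 0, "claw": 50}, {"tx": 13, "ty": -8.8, "tz": 137, "ax": 0, "ay": 0, "az": 0, "claw": 50}, {"tx": 13, "ty": -8.8, "tz": 137, "ax": 0, "ay": 0, "az": 0, "claw": 50}]'

```text
time_s: 22.18
tcp_pos: [0.5859, -0.2939, 0.1014]
ee_rot: [[-1.0, -0.0, -0.0], [-0.0, 1.0, 0.0], [0.0, 0.0, -1.0]]
wrist_force: [-0.6, 0.9, -1.1]
gripper_width: 0.653
gripper_force: 30.0
```

Request:
servo_tool --deltas '[{"tx": 0, "ty": 0, "tz": 2, "ax": 0, "ay": 0, "az": 0, "claw": 50}, {"tx": 0, "ty": 0, "tz": 4, "ax": 0, "ay": 0, "az": 0, "claw": 50}, {"tx": 0, "ty": 0, "tz": 4, "ax": 0, "ay": 0, "az": 0, "claw": 50}]'

```text
time_s: 22.43
tcp_pos: [0.5865, -0.2937, 0.0989]
ee_rot: [[-1.0, -0.001, 0.001], [-0.001, 1.0, -0.0], [-0.001, -0.0, -1.0]]
wrist_force: [-1.2, 2.4, 4.5]
gripper_width: 0.65
gripper_force: 30.7
```

Request:
servo_tool --deltas '[{"tx": 0, "ty": 0, "tz": 0, "ax": 0, "ay": 0, "az": 0, "claw": 72}, {"tx": 0, "ty": 0, "tz": 0, "ax": 0, "ay": 0, "az": 0, "claw": 72}, {"tx": 0, "ty": 0, "tz": 0, "ax": 0, "ay": 0, "az": 0, "claw": 72}, {"tx": 0, "ty": 0, "tz": -20, "ax": 0, "ay": 0, "az": 0, "claw": 72}, {"tx": 0, "ty": 0, "tz": -38, "ax": 0, "ay": 0, "az": 0, "claw": 30}, {"tx": 0, "ty": 0, "tz": -38, "ax": 0, "ay": 0, "az": 0, "claw": 0}, {"tx": 0, "ty": 0, "tz": -38, "ax": 0, "ay": 0, "az": 0, "claw": 0}, {"tx": 0, "ty": 0, "tz": -38, "ax": 0, "ay": 0, "az": 0, "claw": 0}, {"tx": 0, "ty": 0, "tz": -38, "ax": 0, "ay": 0, "az": 0, "claw": 0}, {"tx": 0, "ty": 0, "tz": -30, "ax": 0, "ay": 0, "az": 0, "claw": 0}, {"tx": 0, "ty": 0, "tz": -24, "ax": 0, "ay": 0, "az": 0, "claw": 0}, {"tx": 0, "ty": 0, "tz": -20, "ax": 0, "ay": 0, "az": 0, "claw": 0}]'

```text
time_s: 23.43
tcp_pos: [0.5851, -0.2937, 0.1154]
ee_rot: [[-1.0, 0.0, -0.003], [0.0, 1.0, 0.001], [0.003, 0.001, -1.0]]
wrist_force: [-0.0, 0.3, -0.7]
gripper_width: 0.308
gripper_force: 0.3
```

Request:
servo_tool --deltas '[{"tx": 0, "ty": 0, "tz": 2, "ax": 0, "ay": 0, "az": 0, "claw": 0}, {"tx": 0, "ty": 0, "tz": 4, "ax": 0, "ay": 0, "az": 0, "claw": 0}, {"tx": 0, "ty": 0, "tz": 5, "ax": 0, "ay": 0, "az": 0, "claw": 0}, {"tx": 0, "ty": 0, "tz": 5, "ax": 0, "ay": 0, "az": 0, "claw": 0}]'

```text
time_s: 23.77
tcp_pos: [0.5877, -0.2935, 0.1162]
ee_rot: [[-1.0, -0.002, 0.004], [-0.002, 1.0, -0.001], [-0.004, -0.001, -1.0]]
wrist_force: [-0.9, 7.6, 14.1]
gripper_width: 0.032
gripper_force: 7.6
```

Request:
servo_tool --deltas '[{"tx": 0, "ty": 0, "tz": -35, "ax": 0, "ay": 0, "az": 0, "claw": 20}, {"tx": 5, "ty": 8, "tz": -65, "ax": 0, "ay": 0, "az": 0, "claw": 86}, {"tx": 22, "ty": 33, "tz": -80, "ax": 0, "ay": 0, "az": 0, "claw": 86}, {"tx": 43, "ty": 64, "tz": -80, "ax": 0, "ay": 0, "az": 0, "claw": 86}, {"tx": 64, "ty": 95, "tz": -75, "ax": 0, "ay": 0, "az": 0, "claw": 86}, {"tx": 85, "ty": 126, "tz": -60, "ax": 0, "ay": 0, "az": 0, "claw": 86}, {"tx": 102, "ty": 150, "tz": -45, "ax": 0, "ay": 0, "az": 0, "claw": 86}, {"tx": 106, "ty": 157, "tz": -40, "ax": 0, "ay": 0, "az": 0, "claw": 86}, {"tx": 106, "ty": 157, "tz": -40, "ax": 0, "ay": 0, "az": 0, "claw": 86}, {"tx": 106, "ty": 157, "tz": -40, "ax": 0, "ay": 0, "az": 0, "claw": 86}, {"tx": 106, "ty": 157, "tz": -40, "ax": 0, "ay": 0, "az": 0, "claw": 86}, {"tx": 106, "ty": 157, "tz": -40, "ax": 0, "ay": 0, "az": 0, "claw": 86}]'

```text
time_s: 24.77
tcp_pos: [0.4813, -0.1379, 0.153]
ee_rot: [[-1.0, 0.001, 0.001], [0.001, 1.0, -0.0], [-0.001, -0.0, -1.0]]
wrist_force: [0.0, -0.3, 0.1]
gripper_width: 0.862
gripper_force: 0.0
```

Run:
```python
from h import *
for i in range(2):
  s=sense(); print(s['time_s'],s['tcp_pos'])
  a,M=look('wrist',f'w11{i}.png'); print(topcircle('lid_large','wrist',.026,M,.068))
s=sense(); print(s['time_s'],s['tcp_pos'])
```

```text
24.7667 [ 0.48131087 -0.13788693  0.15298838]
[('lid_large', 0.56, 4029, array([ 0.4328, -0.1368]), 'rms', 0.0011)]
24.8667 [ 0.48078482 -0.13780987  0.15274612]
[('lid_large', 0.58, 4079, array([ 0.4328, -0.1369]), 'rms', 0.0009)]
24.9667 [ 0.48036893 -0.13763378  0.15261203]
```

Request:
servo_tool --deltas '[{"tx": 30, "ty": 0.7, "tz": 20, "ax": 0, "ay": 0, "az": 0, "claw": 86}, {"tx": 47.5, "ty": 0.7, "tz": 50, "ax": 0, "ay": 0, "az": 0, "claw": 86}, {"tx": 47.5, "ty": 0.7, "tz": 80, "ax": 0, "ay": 0, "az": 0, "claw": 86}, {"tx": 47.5, "ty": 0.7, "tz": 110, "ax": 0, "ay": 0, "az": 0, "claw": 86}, {"tx": 47.5, "ty": 0.7, "tz": 130, "ax": 0, "ay": 0, "az": 0, "claw": 86}, {"tx": 47.5, "ty": 0.7, "tz": 142, "ax": 0, "ay": 0, "az": 0, "claw": 86}, {"tx": 47.5, "ty": 0.7, "tz": 142, "ax": 0, "ay": 0, "az": 0, "claw": 86}, {"tx": 47.5, "ty": 0.7, "tz": 142, "ax": 0, "ay": 0, "az": 0, "claw": 60}, {"tx": 47.5, "ty": 0.7, "tz": 142, "ax": 0, "ay": 0, "az": 0, "claw": 60}, {"tx": 47.5, "ty": 0.7, "tz": 142, "ax": 0, "ay": 0, "az": 0, "claw": 60}, {"tx": 47.5, "ty": 0.7, "tz": 142, "ax": 0, "ay": 0, "az": 0, "claw": 60}, {"tx": 47.5, "ty": 0.7, "tz": 142, "ax": 0, "ay": 0, "az": 0, "claw": 60}]'

```text
time_s: 25.97
tcp_pos: [0.4333, -0.1364, 0.0116]
ee_rot: [[-1.0, -0.001, 0.003], [-0.001, 1.0, -0.0], [-0.003, -0.0, -1.0]]
wrist_force: [-0.6, 0.2, 2.7]
gripper_width: 0.771
gripper_force: 30.0
```

Request:
servo_tool --deltas '[{"tx": 0, "ty": 0, "tz": -35, "ax": 0, "ay": 0, "az": 0, "claw": 60}, {"tx": 0, "ty": 0, "tz": -75, "ax": 0, "ay": 0, "az": 0, "claw": 60}, {"tx": 0, "ty": 0, "tz": -115, "ax": 0, "ay": 0, "az": 0, "claw": 60}, {"tx": -3, "ty": 18, "tz": -150, "ax": 0, "ay": 0, "az": 0, "claw": 60}, {"tx": -7, "ty": 45, "tz": -180, "ax": 0, "ay": 0, "az": 0, "claw": 60}, {"tx": -12, "ty": 78, "tz": -202, "ax": 0, "ay": 0, "az": 0, "claw": 60}, {"tx": -17, "ty": 113, "tz": -220, "ax": 0, "ay": 0, "az": 0, "claw": 60}, {"tx": -22, "ty": 150, "tz": -234, "ax": 0, "ay": 0, "az": 0, "claw": 60}, {"tx": -27, "ty": 188, "tz": -240, "ax": 0, "ay": 0, "az": 0, "claw": 60}, {"tx": -32, "ty": 227, "tz": -240, "ax": 0, "ay": 0, "az": 0, "claw": 60}, {"tx": -38, "ty": 266, "tz": -240, "ax": 0, "ay": 0, "az": 0, "claw": 60}, {"tx": -44, "ty": 305, "tz": -240, "ax": 0, "ay": 0, "az": 0, "claw": 60}]'

```text
time_s: 26.97
tcp_pos: [0.4756, 0.1704, 0.251]
ee_rot: [[-1.0, -0.001, 0.0], [-0.001, 1.0, 0.001], [-0.0, 0.001, -1.0]]
wrist_force: [0.4, -1.0, -1.4]
gripper_width: 0.769
gripper_force: 30.0
```

Request:
servo_tool --deltas '[{"tx": -6, "ty": 38, "tz": 0, "ax": 0, "ay": 0, "az": 0, "claw": 60}, {"tx": -12, "ty": 76, "tz": 0, "ax": 0, "ay": 0, "az": 0, "claw": 60}, {"tx": -17, "ty": 112, "tz": 0, "ax": 0, "ay": 0, "az": 0, "claw": 60}, {"tx": -21, "ty": 136, "tz": 0, "ax": 0, "ay": 0, "az": 0, "claw": 60}, {"tx": -21, "ty": 146, "tz": 0, "ax": 0, "ay": 0, "az": 0, "claw": 60}, {"tx": -21, "ty": 146, "tz": 0, "ax": 0, "ay": 0, "az": 0, "claw": 60}, {"tx": -21, "ty": 146, "tz": 0, "ax": 0, "ay": 0, "az": 0, "claw": 60}, {"tx": -21, "ty": 146, "tz": 0, "ax": 0, "ay": 0, "az": 0, "claw": 60}]'

```text
time_s: 27.63
tcp_pos: [0.4969, 0.3134, 0.2506]
ee_rot: [[-1.0, 0.0, -0.001], [0.0, 1.0, -0.0], [0.001, -0.0, -1.0]]
wrist_force: [-0.5, -0.9, -1.5]
gripper_width: 0.775
gripper_force: 30.0
```

```bash
python3 m.py w12.png canister_large;  python3 m.py w13.png canister_large
```

```text
27.6333 [0.4969 0.3134 0.2506] [-0.6 -0.5  0.  -0.   0.1 -0.2]
('canister_large', 0.9, array([0.4626, 0.3181]), 'rim', array([0.4636, 0.3176]), 16.6)
27.7333 [0.4971 0.3133 0.251 ]
27.7333 [0.4971 0.3133 0.251 ] [-0.   0.   0.4 -0.   0.1 -0.1]
('canister_large', 0.98, array([0.465 , 0.3168]), 'rim', array([0.4635, 0.3178]), 16.2)
27.8333 [0.4973 0.3136 0.251 ]
```

View pics/w13.png

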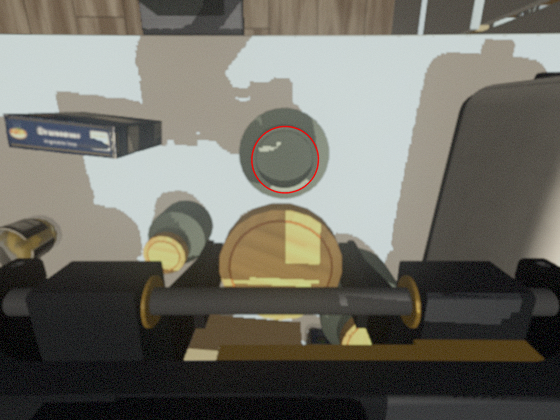

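The rim is well fitted at (285,159); the small canister's lid at (165,252) looks level. The toaster's edge (from about column 440) is near, so I'm checking clearance there.

Run:
```python
from h import *
for z in (0,.1,.15,.2,.25): print(z, 'wrist',np.round(ray('wrist',[[468,100],[440,200],[425,260]],z)[:,:2],3).tolist(),'top',np.round(ray('top',[[84,200],[80,258],[93,185],[73,265]],z)[:,:2],3).tolist())
```

```text
0 wrist [[0.406, 0.554], [0.539, 0.539], [0.634, 0.532]] top [[0.571, 0.556], [0.407, 0.555], [0.614, 0.533], [0.388, 0.574]]
0.1 wrist [[0.408, 0.496], [0.509, 0.485], [0.58, 0.479]] top [[0.547, 0.504], [0.399, 0.503], [0.586, 0.482], [0.381, 0.52]]
0.15 wrist [[0.409, 0.467], [0.494, 0.458], [0.554, 0.453]] top [[0.535, 0.477], [0.394, 0.477], [0.572, 0.457], [0.378, 0.493]]
0.2 wrist [[0.41, 0.438], [0.478, 0.43], [0.527, 0.426]] top [[0.523, 0.451], [0.39, 0.451], [0.559, 0.432], [0.374, 0.466]]
0.25 wrist [[0.41, 0.409], [0.463, 0.403], [0.501, 0.4]] top [[0.512, 0.425], [0.385, 0.424], [0.545, 0.407], [0.371, 0.439]]
```

To stay clear of the toaster, I'll turn the gripper a quarter turn while moving over the large canister.

Request:
servo_tool --deltas '[{"tx": 0, "ty": 0, "tz": 0, "ax": 0, "ay": 0, "az": -0.12, "claw": 60}, {"tx": 0, "ty": 0, "tz": 0, "ax": 0, "ay": 0, "az": -0.24, "claw": 60}, {"tx": 0, "ty": 0, "tz": 0, "ax": 0, "ay": 0, "az": -0.36, "claw": 60}, {"tx": 0, "ty": 0, "tz": 0, "ax": 0, "ay": 0, "az": -0.48, "claw": 60}, {"tx": 5, "ty": 1, "tz": 0, "ax": 0, "ay": 0, "az": -0.6, "claw": 60}, {"tx": 10, "ty": 2, "tz": 0, "ax": 0, "ay": 0, "az": -0.72, "claw": 60}, {"tx": 15, "ty": 3, "tz": 0, "ax": 0, "ay": 0, "az": -0.84, "claw": 60}, {"tx": 20, "ty": 4, "tz": 0, "ax": 0, "ay": 0, "az": -0.96, "claw": 60}, {"tx": 25, "ty": 5, "tz": 0, "ax": 0, "ay": 0, "az": -1.08, "claw": 60}, {"tx": 30, "ty": 5.3, "tz": 10, "ax": 0, "ay": 0, "az": -1.2, "claw": 60}, {"tx": 34.4, "ty": 5.3, "tz": 20, "ax": 0, "ay": 0, "az": -1.32, "claw": 60}, {"tx": 34.4, "ty": 5.3, "tz": 40, "ax": 0, "ay": 0, "az": -1.44, "claw": 60}]'

```text
time_s: 28.83
tcp_pos: [0.4634, 0.3202, 0.2128]
ee_rot: [[-0.124, -0.992, 0.004], [-0.992, 0.124, 0.004], [-0.004, -0.003, -1.0]]
wrist_force: [0.5, 0.8, -1.3]
gripper_width: 0.771
gripper_force: 30.0
```

Request:
servo_tool --deltas '[{"tx": 0, "ty": 0, "tz": 20, "ax": 0, "ay": 0, "az": -0.12, "claw": 60}, {"tx": 0, "ty": 0, "tz": 45, "ax": 0, "ay": 0, "az": -0.131, "claw": 60}, {"tx": 0, "ty": 0, "tz": 65, "ax": 0, "ay": 0, "az": -0.131, "claw": 60}, {"tx": 0, "ty": 0, "tz": 75, "ax": 0, "ay": 0, "az": -0.131, "claw": 60}, {"tx": 0, "ty": 0, "tz": 75, "ax": 0, "ay": 0, "az": -0.131, "claw": 60}, {"tx": 0, "ty": 0, "tz": 75, "ax": 0, "ay": 0, "az": -0.131, "claw": 60}, {"tx": 0, "ty": 0, "tz": 75, "ax": 0, "ay": 0, "az": -0.131, "claw": 60}]'

```text
time_s: 29.42
tcp_pos: [0.4638, 0.3206, 0.1372]
ee_rot: [[0.001, -1.0, 0.002], [-1.0, -0.001, 0.002], [-0.002, -0.002, -1.0]]
wrist_force: [0.2, 0.7, -2.2]
gripper_width: 0.769
gripper_force: 30.0
```

Request:
servo_tool --deltas '[{"tx": 1.8, "ty": 1, "tz": 0, "ax": 0, "ay": 0, "az": 0, "claw": 60}, {"tx": 1.8, "ty": 1, "tz": 4, "ax": 0, "ay": 0, "az": 0, "claw": 60}, {"tx": 1.8, "ty": 1, "tz": 8, "ax": 0, "ay": 0, "az": 0, "claw": 60}, {"tx": 1.8, "ty": 1, "tz": 11, "ax": 0, "ay": 0, "az": 0, "claw": 60}, {"tx": 1.8, "ty": 1, "tz": 14, "ax": 0, "ay": 0, "az": 0, "claw": 60}, {"tx": 1.8, "ty": 1, "tz": 17, "ax": 0, "ay": 0, "az": 0, "claw": 60}, {"tx": 1.8, "ty": 1, "tz": 20, "ax": 0, "ay": 0, "az": 0, "claw": 60}, {"tx": 1.8, "ty": 1, "tz": 22, "ax": 0, "ay": 0, "az": 0, "claw": 60}, {"tx": 1.8, "ty": 1, "tz": 23, "ax": 0, "ay": 0, "az": 0, "claw": 60}, {"tx": 1.8, "ty": 1, "tz": 23, "ax": 0, "ay": 0, "az": 0, "claw": 60}]'

```text
time_s: 30.25
tcp_pos: [0.4618, 0.3181, 0.1124]
ee_rot: [[0.001, -1.0, -0.0], [-1.0, -0.001, -0.0], [0.0, 0.0, -1.0]]
wrist_force: [-0.7, 0.5, -0.8]
gripper_width: 0.769
gripper_force: 30.2
```

Request:
servo_tool --deltas '[{"tx": 0, "ty": 0, "tz": 2, "ax": 0, "ay": 0, "az": 0, "claw": 60}, {"tx": 0, "ty": 0, "tz": 4, "ax": 0, "ay": 0, "az": 0, "claw": 60}, {"tx": 0, "ty": 0, "tz": 4, "ax": 0, "ay": 0, "az": 0, "claw": 60}]'

```text
time_s: 30.5
tcp_pos: [0.4623, 0.3184, 0.1113]
ee_rot: [[0.002, -1.0, 0.002], [-1.0, -0.002, 0.0], [-0.0, -0.002, -1.0]]
wrist_force: [-4.0, -1.9, 11.6]
gripper_width: 0.776
gripper_force: 30.2
```

Request:
servo_tool --deltas '[{"tx": 0, "ty": 0, "tz": -2, "ax": 0, "ay": 0, "az": 0, "claw": 84}, {"tx": 0, "ty": 0, "tz": -2, "ax": 0, "ay": 0, "az": 0, "claw": 84}, {"tx": 0, "ty": 0, "tz": -2, "ax": 0, "ay": 0, "az": 0, "claw": 84}, {"tx": 0, "ty": 0, "tz": -20, "ax": 0, "ay": 0, "az": 0, "claw": 84}, {"tx": 0, "ty": 0, "tz": -42, "ax": 0, "ay": 0, "az": 0, "claw": 30}, {"tx": 0, "ty": 0, "tz": -42, "ax": 0, "ay": 0, "az": 0, "claw": 0}, {"tx": 0, "ty": 0, "tz": -42, "ax": 0, "ay": 0, "az": 0, "claw": 0}, {"tx": 0, "ty": 0, "tz": -42, "ax": 0, "ay": 0, "az": 0, "claw": 0}, {"tx": 0, "ty": 0, "tz": -42, "ax": 0, "ay": 0, "az": 0, "claw": 0}, {"tx": 0, "ty": 0, "tz": -42, "ax": 0, "ay": 0, "az": 0, "claw": 0}, {"tx": 0, "ty": 0, "tz": -34, "ax": 0, "ay": 0, "az": 0, "claw": 0}, {"tx": 0, "ty": 0, "tz": -26, "ax": 0, "ay": 0, "az": 0, "claw": 0}]'

```text
time_s: 31.5
tcp_pos: [0.4618, 0.3182, 0.1337]
ee_rot: [[0.0, -1.0, -0.0], [-1.0, -0.0, 0.0], [-0.0, 0.0, -1.0]]
wrist_force: [0.0, 0.3, 0.3]
gripper_width: 0.446
gripper_force: 0.0
```

Request:
servo_tool --deltas '[{"tx": 0, "ty": 0, "tz": 3, "ax": 0, "ay": 0, "az": 0, "claw": 0}, {"tx": 0, "ty": 0, "tz": 6, "ax": 0, "ay": 0, "az": 0, "claw": 0}, {"tx": 0, "ty": 0, "tz": 8, "ax": 0, "ay": 0, "az": 0, "claw": 0}, {"tx": 0, "ty": 0, "tz": 9.5, "ax": 0, "ay": 0, "az": 0, "claw": 0}, {"tx": 0, "ty": 0, "tz": 10, "ax": 0, "ay": 0, "az": 0, "claw": 0}]'

```text
time_s: 31.92
tcp_pos: [0.462, 0.3185, 0.1261]
ee_rot: [[0.001, -1.0, 0.001], [-1.0, -0.001, 0.001], [-0.001, -0.001, -1.0]]
wrist_force: [-4.0, -0.3, 9.7]
gripper_width: 0.066
gripper_force: 4.8
```

Request:
servo_tool --deltas '[{"tx": 0, "ty": 0, "tz": -35, "ax": 0, "ay": 0, "az": 0, "claw": 0}, {"tx": 0, "ty": 0, "tz": -75, "ax": 0, "ay": 0, "az": 0, "claw": 0}, {"tx": 0, "ty": 0, "tz": -115, "ax": 0, "ay": 0, "az": 0, "claw": 0}, {"tx": 0, "ty": 10, "tz": -150, "ax": 0, "ay": 0, "az": 0, "claw": 0}, {"tx": 20, "ty": 20, "tz": -170, "ax": 0, "ay": 0, "az": 0, "claw": 0}, {"tx": 55, "ty": 30, "tz": -180, "ax": 0, "ay": 0, "az": 0, "claw": 0}, {"tx": 92, "ty": 40, "tz": -180, "ax": 0, "ay": 0, "az": 0, "claw": 0}, {"tx": 130, "ty": 50, "tz": -180, "ax": 0, "ay": 0, "az": 0, "claw": 0}, {"tx": 165, "ty": 50, "tz": -180, "ax": 0, "ay": 0, "az": 0, "claw": 0}, {"tx": 200, "ty": 50, "tz": -180, "ax": 0, "ay": 0, "az": 0, "claw": 0}, {"tx": 200, "ty": 50, "tz": -180, "ax": 0, "ay": 0, "az": 0, "claw": 0}]'

```text
time_s: 32.83
tcp_pos: [0.4109, 0.1139, 0.3052]
ee_rot: [[-0.004, -1.0, 0.001], [-1.0, 0.004, 0.0], [-0.0, -0.001, -1.0]]
wrist_force: [-0.7, 0.9, 0.2]
gripper_width: 0.004
gripper_force: 0.0
```

Run:
```python
from h import *
s=sense(); print(s['time_s'],s['tcp_pos'])
a=capture('scene'); b=capture('top'); 
A=cv2.resize(a[125:315,130:430],None,fx=2,fy=2,interpolation=cv2.INTER_CUBIC)
B=cv2.resize(b[130:270,100:460],(600,233))
w=np.vstack([A[:366],B]); cv2.imwrite('pics/f.png',w); print(w.shape)
```

```text
32.8333 [0.41085237 0.11394574 0.30524117]
(599, 600, 3)
```

View pics/f.png

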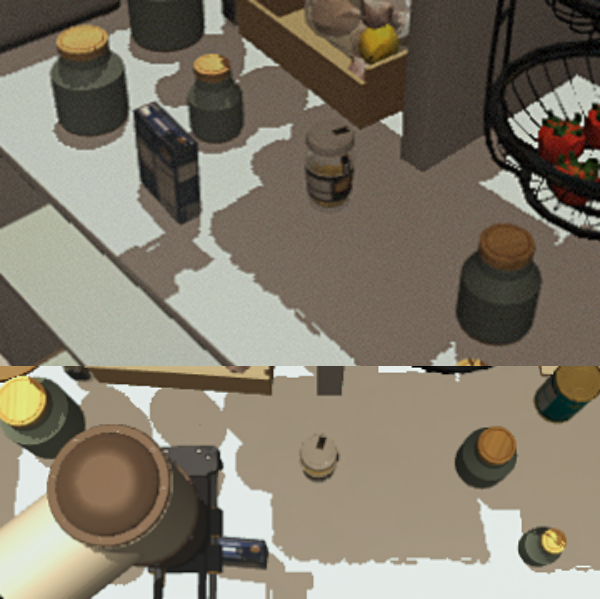

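The large, small and medium lids lie level on their rims, and the jar and carton are undisturbed. I'm checking the tiny one, which falls outside the crop.

Run:
```python
from h import *
a=capture('scene'); M=np.linalg.inv(T('scene')); k,d=K(calibration('scene'))
p=cv2.projectPoints((M@np.array([.442,-.373,.07,1]))[:3].reshape(1,3),np.zeros(3),np.zeros(3),k,d)[0].ravel(); print(p)
u,v=np.int32(p); c=a[max(0,v-45):v+45,max(0,u-60):u+60]
cv2.imwrite('pics/g.png',cv2.resize(c,None,fx=5,fy=5,interpolation=cv2.INTER_CUBIC))
```

```text
[363.19647716 319.68860443]
```

View pics/g.png

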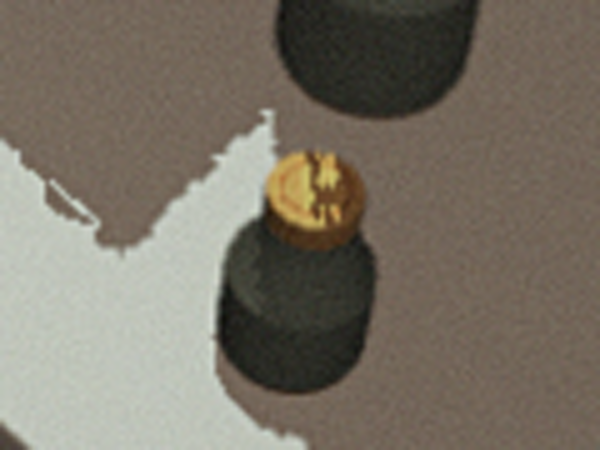

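The tiny lid sits level on its neck (crop centre 315,200). Handing in.

```bash
python3 -c "
from station import *
print(finish_job())"
```

```text
the job is handed in; nothing more can be done
None
```

I handed the job in at about 33 s of the 112 s allowed: all four canisters are closed with their own lids, each pressed home and level on its rim in the final pictures, with the jar and carton not moved.

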